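# Load the stack-drilling jig

### The arm

A 6-joint arm with a two-finger parallel gripper is mounted at the origin on a cart in front of the work surface, level with it; the furniture and walls round the work are solid. World frame = base frame: x ahead of the robot, y to its left, z up, the work surface at z = 0. Lengths are in m, angles in rad, forces in N, time in s.
With the tool pointing down it reaches from about 0.375 to 0.9 m from the base axis. Payload 3.1 kg.
Tool frame: the origin (TCP) lies on the centre line of the jaws, within the pads' length; the fingertips stand robot.finger_overhang ahead of it and the grasp point (between the pads) lies 2 mm behind it (robot.finger_overhang is the distance from the TCP to the fingertips, in m); z points along the fingers, y is the direction in which the jaws open and shut (so a half turn about z gives the same grasp; the last joint's range is limited). The gripper opens to 87 mm and grips with 3 to 60 N. Pads are 19 mm wide; open, the fingers measure 117 mm over their backs; the gripper's body (75 mm by 190 mm) begins 51 mm behind the grasp point.
Start: joints at [1.127, 0.527, 1.433, -0, 1.181, -0.178], TCP at [0.164, 0.603, 0.24] pointing down, gripper open.
Joint ranges: [-3.08, 3.08], [-0.75, 2.2], [0.22, 2.44], [-1.43, 4.57], [0, 2.65], [-2.85, 2.85]. Speed limits (rad/s): [2.79, 2.79, 3.14, 3.14, 3.14, 3.14].

### API

Orientations are given as a unit quaternion [x, y, z, w].
In Python, from rig import robot gives the robot as it stands. The module is installed in compiled form; this text tells all that it offers.
- The arm moves only by the tool step_arm, never from a script. Its arguments are lists of equal length, an entry for each row: "slide": the shift along the tool's x, y, z in mm, a list of three; "twist": the turn about the tool's z in degrees. A call has 1 to 20 rows; each row shifts and turns the commanded pose from where the row before left it, along the tool's axes as they then stand; what a row does not reach is not made up. A row lasts 1/12 s, in which the tool goes at most 41.7 mm and 7.16 degrees, less where a joint would pass 70% of its speed; a pose out of reach is approached as far as the arm can. A call is refused whole if a number of a shift passes 41.7 or a number of a turn 7.16, either way. A call with a gripper value outside its range is refused whole. "jaw" is the finger opening in mm, from 0 to 87, set as the call begins (left out, the last holds). The fingers move at their own pace and stop on an object; "force" is the grip in N (left out, the last holds). Time passes only in rows, so rows that do not move let the fingers close. It gives the time, the measured TCP pose, the force and the opening at its end, in the units of the state.
- robot.get_obs(): the state, without advancing time (a new reading comes with each control period).
- robot.camera(name): name is "side" or "top"; returns a dict with "color" (384x512x3 uint8, blue, green, red), "depth" (384x512 float32, m along the optical axis (not along the pixel's ray), 0 where there is no reading), "camera_matrix" (3x3 intrinsics, pixels), "k1" (the pictures are not rectified: a ray, as slopes to the right and down, at radius r is drawn at 1 + k1 r^2 times it, then the intrinsics apply), "origin" and "orientation" of the camera in the world. Camera axes: x right, y down, z forward; pixel columns grow to the right and rows downward; lengths in m; the calibration is good to about 2 mm. A picture is of the moment at which its call begins.
- robot.hand_in(): hands the job in, once; it reports no verdict.
The state is a dict: "time": time; "q": joint angles; "joint_velocities": joint speeds; "joint_torque": joint torques, N m; "position": TCP position; "tool_rot": TCP orientation; "ft_force": force on the tool from outside, world axes, zero at the start; "moment": the same for the moment, N m; "grip_width": finger opening in m.
Only numpy, scipy, OpenCV 4.12 (cv2) and the standard library are available. Lean on these libraries where they do the work, as an engineer would, in place of code of your own. Each camera call takes 0.05 s, during which the arm holds its last target.

### The job

Get the drilling jig ready: swing its weighted hold-down arm back until it stays open, lift the T-shaped drilling template off its two pins and set it aside, then stack all the loose chassis plates on the sloping bed, lengthwise up the slope, squarely one on another in the middle between the two pins and each pushed down against the back stop. Then lower the template back over the two pins, bushes upward, until it lies flush on the stack, and swing the hold-down arm forward so that its foot rests on the template. Leave the glue bottle, the sanding block and the tape measure where they are.

Things in the scene. Friction and masses are not known exactly. Their poses are not given: they have to be found in the camera images.
- jig: The fixed stack-drilling jig: plywood base board 208 x 150 x 12 mm on the bench, carrying a bed that slopes 18 degrees with its low end to the robot. Origin under the base board's centre; x level, towards the high end. The bench to its left in front, about x = 0.40, y = 0.37 m in the world, is free to put the template down.
- bed: The jig's sloping bed, 130 mm wide. Origin on its upper face, midway across, at the foot of the back stop: a ledge 44 mm high along the low end whose face is the plane x = 0 here. It is 34 mm above the bench. x points up the slope, y across to the left, z square out of the bed. The face is clear from x = 0 to 145 mm but for the pins; the arm's bracket, 62 mm high and 32 mm wide, is at x = 157 to 183 mm.
- pin_left (a point): Foot, on the bed's face, of the left steel locating pin: bed x = 18, y = 40 mm. Pins are 10 mm thick and stand 58 mm square out of the bed; the last 8 mm taper to 5 mm.
- pin_right (a point): Foot of the right locating pin, the same: bed x = 18, y = -40 mm.
- holddown (a joint): Angle (rad) of the hinged steel hold-down arm. 0: shut, parallel to the bed, pointing down the slope; grows as it swings up and back; 1.88 straight up; 2.25 open on its stop, where it stays. Forward of upright it falls shut by its weight (3 N at the knob). Its foot, 107 mm from the hinge, reaches 20 mm below the bar; on 3 or 4 plates plus template it rests at 0.08 or 0.17.
- holddown_knob (a point): Centre of the black ball knob, 28 mm in diameter, on the free end of the hold-down arm, 127 mm from the hinge axis; it turns freely on a cross pin parallel to the hinge axis, so a grip on its two sides need not turn with the arm; the bar next to it is 12 mm wide.
- holddown_hinge (a point): A point on the hold-down arm's hinge axis (the axis is parallel to the bed's y), midway across the bed: x = 170, y = 0, z = 52 mm in the bed's frame (fixed).
- template: Drilling template: T-shaped aluminium plate, 10 mm thick, 0.2 kg, on the pins on the empty bed at the start, four dark drill bushes on top. Origin at its underside where it balances, z up. Stem 50 mm wide (y), x = -48 to 64 mm; crossbar x = -48 to -22 mm, 104 mm wide, with two 13 mm through holes at x = -35, y = +40 and -40 mm. Seated: origin at bed x = 53, y = 0 mm, axes as the bed's.
- plate_1: A toy-truck chassis plate of light wood, 104 mm long (x), 50 mm wide (y), 10 mm thick (z), 40 g, pencil lines on the upper face; all plates are alike and may lie either way round and either face up. Origin in the middle of the plate, 5 mm above its underside. Three or all four of the plates are there; at the start they lie flat on the bench, apart from one another, left of the jig and right of it behind the vice.
- plate_2: A toy-truck chassis plate of light wood, 104 mm long (x), 50 mm wide (y), 10 mm thick (z), 40 g, pencil lines on the upper face; all plates are alike and may lie either way round and either face up. Origin in the middle of the plate, 5 mm above its underside. Three or all four of the plates are there; at the start they lie flat on the bench, apart from one another, left of the jig and right of it behind the vice.
- plate_3: A toy-truck chassis plate of light wood, 104 mm long (x), 50 mm wide (y), 10 mm thick (z), 40 g, pencil lines on the upper face; all plates are alike and may lie either way round and either face up. Origin in the middle of the plate, 5 mm above its underside. Three or all four of the plates are there; at the start they lie flat on the bench, apart from one another, left of the jig and right of it behind the vice.
- plate_4: A toy-truck chassis plate of light wood, 104 mm long (x), 50 mm wide (y), 10 mm thick (z), 40 g, pencil lines on the upper face; all plates are alike and may lie either way round and either face up. Origin in the middle of the plate, 5 mm above its underside. Three or all four of the plates are there; at the start they lie flat on the bench, apart from one another, left of the jig and right of it behind the vice.
- glue_bottle: Bystander: the glue bottle, 170 mm high, 61 mm in diameter, standing on the bench; to be left alone. Origin at the centre of the underside.
- sand_block_b: Bystander: the small wooden sanding block, 46 x 90 x 31 mm, standing on the bench; to be left alone. Origin at the centre of the underside.
- tape_measure: Bystander: the yellow tape measure, 34 x 82 x 64 mm, standing on the bench; to be left alone. Origin at the centre of the underside.

How it is judged:
On the way, in this order (a step that is already met when the one before it is completed fails the run):
1. the hold-down arm is swung back, past upright, and stays open (value of joint holddown above 1.98 rad), for 0.2 s.
2. all plates lie stacked on the bed, each against the back stop (x of plate_1 in the frame of bed between 0.049 and 0.0555 m and y of plate_1 in the frame of bed between -0.007 and 0.007 m and z of plate_1 in the frame of bed between 0.002 and 0.039 m and angle between the z axis of each of plate_1, plate_2, plate_3, plate_4 and the z axis of bed, either way round below 0.05 rad and angle between the x axis of each of plate_1, plate_2, plate_3, plate_4 and the x axis of bed, either way round below 0.09 rad and x of plate_2 in the frame of bed between 0.049 and 0.0555 m and y of plate_2 in the frame of bed between -0.007 and 0.007 m and z of plate_2 in the frame of bed between 0.002 and 0.039 m and x of plate_3 in the frame of bed between 0.049 and 0.0555 m and y of plate_3 in the frame of bed between -0.007 and 0.007 m and z of plate_3 in the frame of bed between 0.002 and 0.039 m and x of plate_4 in the frame of bed between 0.049 and 0.0555 m and y of plate_4 in the frame of bed between -0.007 and 0.007 m and z of plate_4 in the frame of bed between 0.002 and 0.039 m), for 0.2 s.
3. the template is over both pins and flush on the stack (all of step 2 and x of template in the frame of bed between 0.049 and 0.057 m and y of template in the frame of bed between -0.004 and 0.004 m and angle between template's own z axis and vertical below 0.8 rad and angle between the z axis of template and the z axis of bed, either way round below 0.03 rad and angle between the x axis of template and the x axis of bed, either way round below 0.08 rad and (z of plate_1 in the frame of template between -0.007 and -0.003 m or z of plate_2 in the frame of template between -0.007 and -0.003 m or z of plate_3 in the frame of template between -0.007 and -0.003 m or z of plate_4 in the frame of template between -0.007 and -0.003 m)), for 0.2 s.
At the end, for the whole second after the job is handed in: Each plate flat on bed or stack (0.05 rad), within 3 mm of the back stop, 7 mm of the middle, straight to 0.09 rad; template on both pins (4 mm), bushes up, flush (0.03 rad, 2 mm above the top plate); hold-down foot rests on it with over 0.5 N; all at rest (all of step 3 and linear speed of template below 0.02 m/s and value of joint holddown below 0.5 rad and contact force between holddown and template above 0.5 N); the robot touches nothing.
It fails at once if the glue bottle, the sanding block or the tape measure is shifted by more than 30 mm (distance of any of glue_bottle, sand_block_b, tape_measure from where it was at the start of the episode above 0.03 m).
Of plate_1, plate_2, plate_3, plate_4 only 3 to 4 are there at a start; the rules pass over those that are not, and their reading is None.
At some moment in a run one of plate_1, plate_2, plate_3, plate_4 may be knocked a few centimetres aside while the robot is not near it.
Once in a run the grip may slacken for a moment while it holds something.
It also fails if it takes over 210 s, if anything falls off the work surface, if the arm or the gripper's body presses on something with over 40 N, if the wrist force passes 120 N, or if a joint passes its speed limit or range.

## Working session

There is one attempt and no reset: what is moved stays moved. The work goes in short steps, Python scripts to look and compute and a tool call to move; the robot and the scene stay as the last step left them, time stands still between calls to the robot, and variables do not carry over. Pictures are saved under pics/ and viewed, and the job is handed in when it is done.

Besides the shell and the picture viewer there is one more tool, called after "Request:" as name([rows], argument=value, ...), one row to a line, values as JSON. step_arm: Moves the arm, as the interface text tells. Its arguments: {"type":"object","properties":{"slide":{"type":"array","items":{"type":"array","items":{"type":"number"}}},"twist":{"type":"array","items":{"type":"number"}},"jaw":{"type":"number"},"force":{"type":"number"}},"required":["slide","twist"]}

```bash
ls; mkdir -p pics; cat > h.py <<'E'
import numpy as np, cv2
from scipy.spatial.transform import Rotation as R
from rig import robot
def snap(name):
    c=robot.camera(name); np.savez('last_%s.npz'%name,**{k:np.asarray(v) for k,v in c.items()}); return c
def last(name): return dict(np.load('last_%s.npz'%name))
def ray(c,u,v):
    K=np.asarray(c['camera_matrix']);k1=float(c['k1'])
    p=np.array([(u-K[0,2])/K[0,0],(v-K[1,2])/K[1,1]])
    return cv2.undistortPoints(np.array([[[u,v]]],float),K,np.array([k1,0,0,0,0.]))[0,0]
def camR(c): return R.from_quat(np.asarray(c['orientation'])).as_matrix()
def px2w(c,u,v,z=None):
    """by depth if z None else by plane z"""
    x,y=ray(c,u,v); d=camR(c)@np.array([x,y,1]); o=np.asarray(c['origin'])
    if z is None:
        t=float(c['depth'][int(round(v)),int(round(u))])
    else: t=(z-o[2])/d[2]
    return o+t*d
def w2px(c,P):
    P=np.atleast_2d(P); M=camR(c)
    q=(P-np.asarray(c['origin']))@M
    K=np.asarray(c['camera_matrix'])
    xy=q[:,:2]/q[:,2:]; r2=(xy**2).sum(1,keepdims=True); xy=xy*(1+float(c['k1'])*r2)
    return xy*[K[0,0],K[1,1]]+[K[0,2],K[1,2]]
def cloud(c):
    K=np.asarray(c['camera_matrix']);h,w=c['depth'].shape
    uu,vv=np.meshgrid(np.arange(w),np.arange(h))
    pts=np.stack([uu,vv],-1).reshape(-1,1,2).astype(float)
    xy=cv2.undistortPoints(pts,K,np.array([float(c['k1']),0,0,0,0.]))[:,0]
    d=np.asarray(c['depth']).reshape(-1,1)
    return ((np.hstack([xy,np.ones_like(d)])*d)@camR(c).T+np.asarray(c['origin'])).reshape(h,w,3)
def crop(c,u0,v0,u1,v1,s,fn):
    im=np.asarray(c['color'])[v0:v1,u0:u1]; cv2.imwrite('pics/'+fn,cv2.resize(im,None,fx=s,fy=s,interpolation=cv2.INTER_CUBIC))
E
python3 - <<'E'
from h import *
print(robot.get_obs()); print(robot.finger_overhang)
for n in('top','side'):
    c=snap(n); print(n,c['camera_matrix'],c['k1'],c['origin'],c['orientation'])
    cv2.imwrite('pics/%s0.png'%n,cv2.resize(c['color'],None,fx=1.5,fy=1.5))
E
```

```text
pics
{'time': 0.0, 'q': array([ 1.12749920e+00,  5.28479682e-01,  1.43390815e+00, -2.67976986e-05,
        1.18139274e+00, -1.78518220e-01]), 'joint_velocities': array([-0.00101841,  0.00044546,  0.00135474, -0.00039067,  0.00047879,
       -0.00016132]), 'joint_torque': array([-2.76491824e-05, -4.40038741e+01, -1.76595175e+01,  6.33200677e-02,
        5.82181779e-02, -1.58486851e-04]), 'position': array([0.16324382, 0.60257803, 0.23856143]), 'tool_rot': array([ 1.31997926e-01,  9.91249389e-01, -1.04529961e-03, -3.22870541e-04]), 'ft_force': array([-0.13819078, -0.42657114, -0.15319531]), 'moment': array([0.00056316, 0.00736475, 0.01744339]), 'grip_width': 0.08690198743083281}
0.017
top [[352.87602351   0.         255.70896684]
 [  0.         352.87602351 193.27752162]
 [  0.           0.           1.        ]] -0.07928359321887572 [ 0.41847336 -0.00869118  1.17087641] [ 0.71094035 -0.69970328  0.05127238 -0.04847967]
side [[442.76565648   0.         259.71117637]
 [  0.         442.76565648 193.70492498]
 [  0.           0.           1.        ]] 0.003983678303592298 [-0.0093671  -0.98717881  0.620151  ] [ 0.80439475 -0.23644184  0.14836633 -0.52443472]
```

View pics/top0.png

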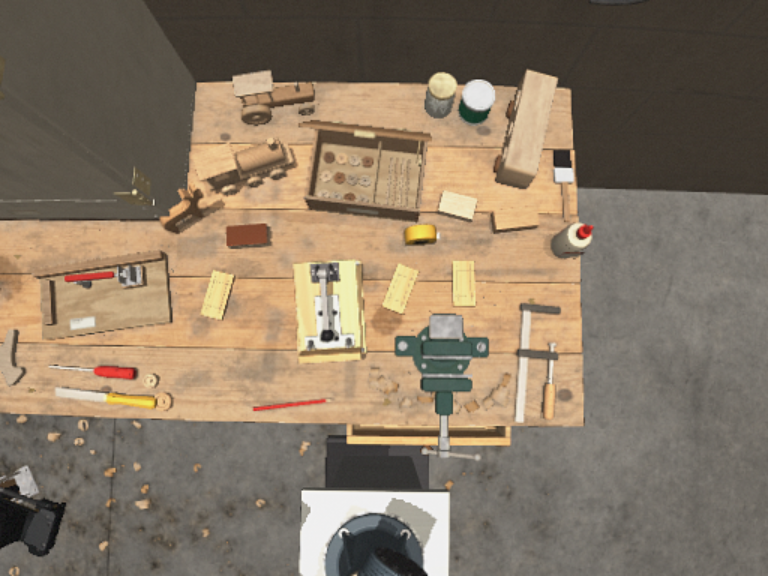

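View pics/side0.png

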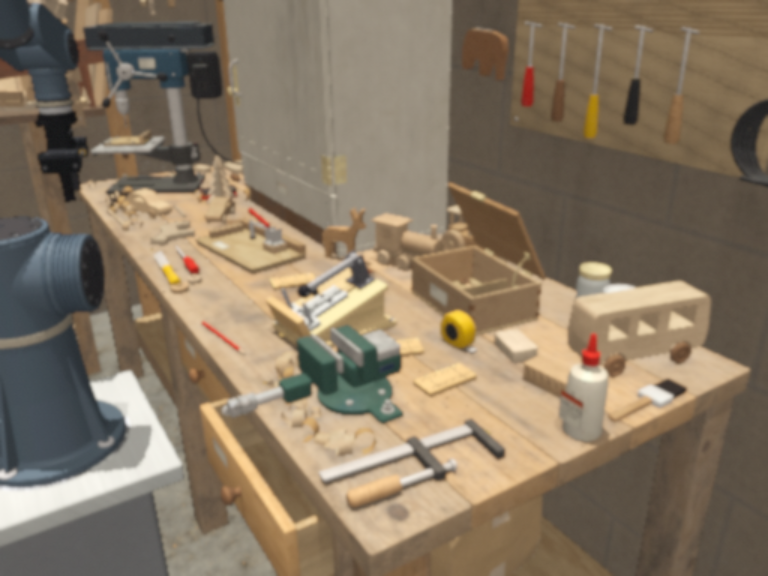

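```bash
python3 - <<'E'
from h import *
c=last('top'); crop(c,120,120,400,290,2.85,'t1.png'); crop(c,185,165,260,250,7,'t2.png')
s=last('side'); crop(s,150,140,400,300,3.2,'s1.png')
for u,v in [(145,197),(267,192),(309,189),(305,137),(343,147),(164,157),(281,157),(383,155)]: print((u,v),px2w(c,u,v).round(3))
E
```

```text
(145, 197) [0.565 0.358 0.009]
(267, 192) [ 0.588 -0.049  0.012]
(309, 189) [ 0.602 -0.19   0.006]
(305, 137) [ 0.776 -0.175  0.023]
(343, 147) [ 0.742 -0.302  0.029]
(164, 157) [0.697 0.295 0.031]
(281, 157) [ 0.695 -0.091  0.065]
(383, 155) [ 0.697 -0.408  0.109]
```

View pics/t1.png

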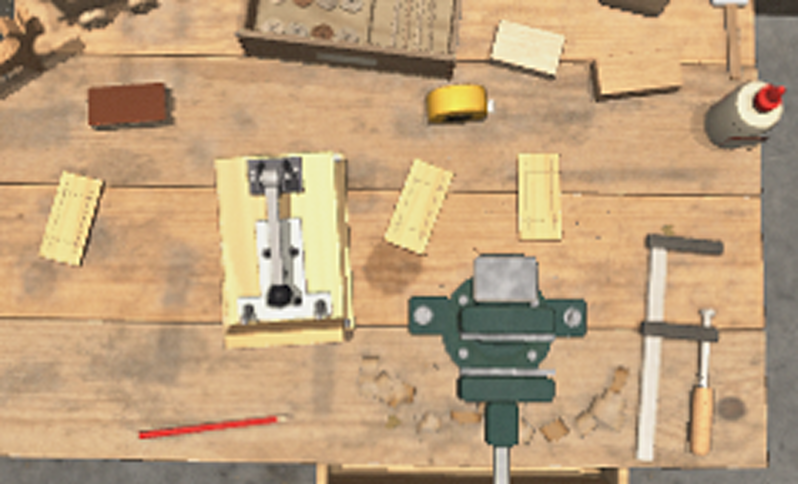

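View pics/t2.png

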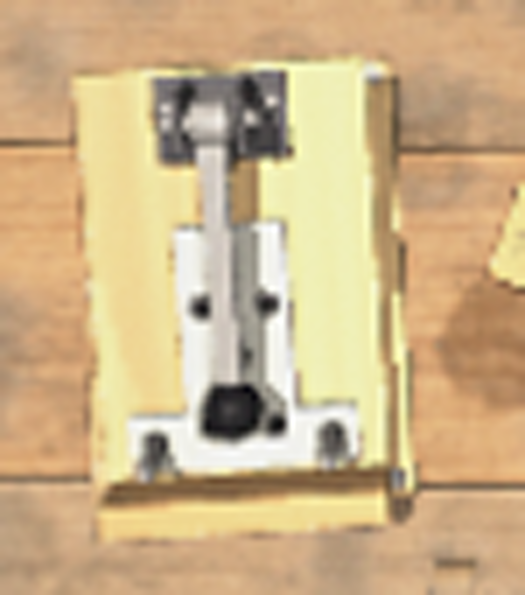

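View pics/s1.png

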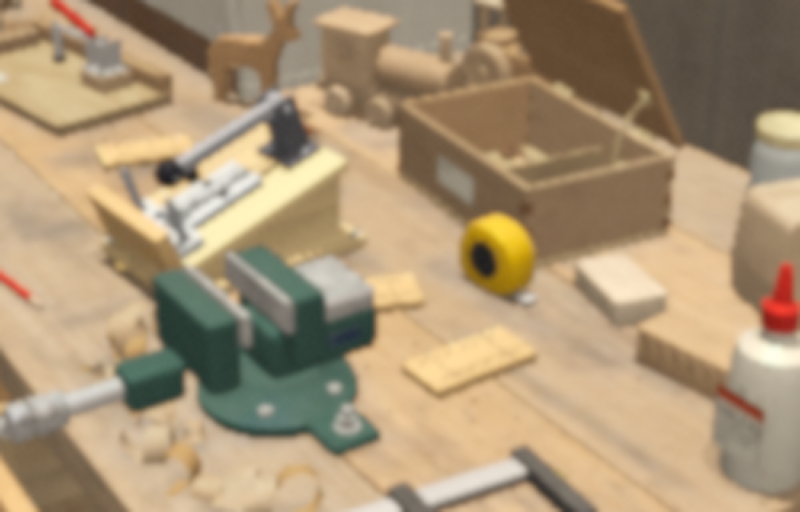

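```bash
cat >> h.py <<'E'
def bedT(x,y,psi,z=0.034):
    M=(R.from_euler('z',psi)*R.from_euler('y',-np.radians(18))).as_matrix()
    return M,np.array([x,y,z])
def b2w(p,bed): 
    M,o=bedT(*bed); return np.atleast_2d(p)@M.T+o
E
python3 - <<'E'
from h import *
from scipy.optimize import least_squares
c=last('top')
obs=[((128,468),(5,52,10)),((358,460),(5,-52,10)),((178,227),(117,25,10)),((284,227),(117,-25,10)),((130,420),(31,52,10)),((352,407),(31,-52,10))]
px=np.array([[185+(a+.5)/7-.5,165+(b+.5)/7-.5] for (a,b),_ in obs]); P=np.array([p for _,p in obs])/1000
f=lambda v:(w2px(c,b2w(P,v))-px).ravel()
r=least_squares(f,[0.5,0.13,0]); print(r.x,f(r.x).reshape(-1,2).round(2))
# depth plane check
C=cloud(c); M,o=bedT(*r.x)
L=(C-o)@M
m=(L[...,0]>0.04)&(L[...,0]<0.14)&(abs(L[...,1])>0.03)&(abs(L[...,1])<0.055)&(L[...,2]<.03)
print(m.sum(),np.median(L[m][:,2]),L[m][:,2].std())
A=L[m]; print(np.linalg.lstsq(np.c_[A[:,:2],np.ones(len(A))],A[:,2],rcond=None)[0])
mb=(abs(C[...,2])<.03)&(C[...,0]>.4)&(C[...,0]<.6)&(abs(C[...,1]-.25)<.04); print('bench',np.median(C[mb][:,2]),C[mb][:,2].std())
im=cv2.resize(c['color'][165:250,185:260],None,fx=7,fy=7,interpolation=cv2.INTER_CUBIC)
def dr(p,col):
    q=((w2px(c,b2w(p,r.x))-[185,165]+.5)*7-.5).astype(int); 
    for a in q: cv2.circle(im,tuple(int(t) for t in a),3,col,-1)
dr(P,(0,0,255)); dr(np.array([[18,40,58],[18,-40,58]])/1e3,(255,0,0)); dr(np.array([[18,40,10],[18,-40,10]])/1e3,(0,255,0))
dr(np.array([[0,65,44],[0,-65,44]])/1e3,(255,0,255)); dr(np.array([[170,0,52]])/1e3,(0,255,255))
# knob at 127 from hinge, angle 
dr(np.array([[43,0,52]])/1e3,(0,255,255))
cv2.imwrite('pics/fit.png',im)
E
```

```text
[0.45277609 0.10148227 0.05386349] [[ 0.21  0.52]
 [ 0.03  0.47]
 [-0.52  0.02]
 [ 0.34 -0.58]
 [-0.59 -0.54]
 [ 0.52  0.11]]
485 -0.0014259417580036074 0.0020923715093746423
[-0.00670648  0.00589899 -0.00088764]
bench -0.0016861438878248425 0.0024467543666289973
```

View pics/fit.png

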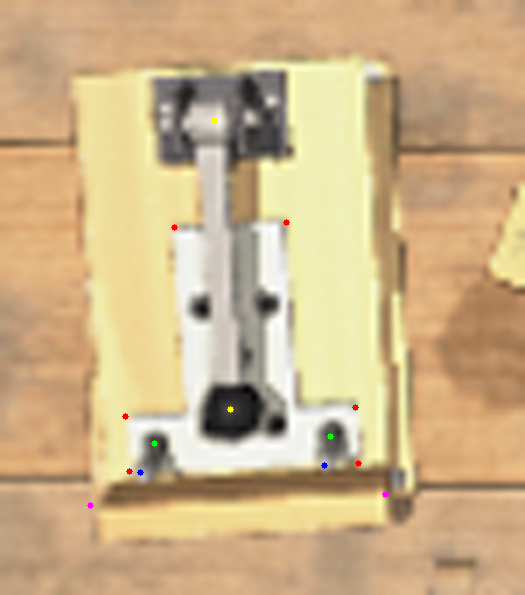

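```bash
cat > ov.py <<'E'
from h import *
import sys
def overlay(n,box,s,fn,bed,extra=[]):
    c=last(n); u0,v0,u1,v1=box
    im=cv2.resize(c['color'][v0:v1,u0:u1],None,fx=s,fy=s,interpolation=cv2.INTER_CUBIC)
    def dr(p,col):
        q=((w2px(c,b2w(np.array(p)/1e3,bed))-[u0,v0]+.5)*s-.5).astype(int)
        for a in q: cv2.circle(im,tuple(int(t) for t in a),2,col,-1)
    dr([(5,52,10),(5,-52,10),(117,25,10),(117,-25,10),(31,52,10),(31,-52,10)],(0,0,255))
    dr([[18,40,58],[18,-40,58]],(255,0,0)); dr([[0,65,44],[0,-65,44]],(255,0,255)); dr([[170,0,52],[43,0,52]],(0,255,255)); dr([[18,40,10],[18,-40,10]],(0,255,0))
    for p,col in extra: dr(p,col)
    cv2.imwrite('pics/'+fn,im)
E
python3 - <<'E'
from ov import *
overlay('side',(170,160,270,230),8,'fits.png',(0.45277609,0.10148227,0.05386349))
E
```

```text
(no output)
```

View pics/fits.png

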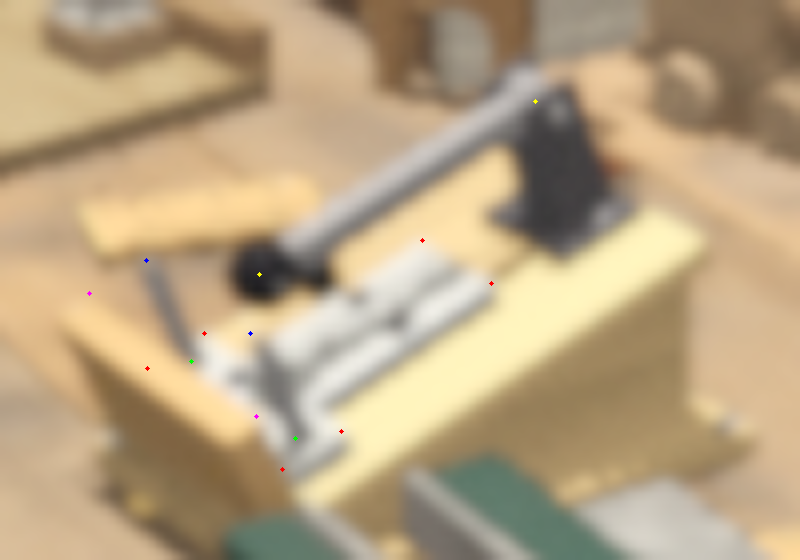

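```bash
cat >> h.py <<'E'
BED=(0.4530,0.1013,0.0539)
def state():
    o=robot.get_obs(); M=R.from_quat(o['tool_rot']).as_matrix(); p=np.asarray(o['position'])
    ang=np.degrees(np.arctan2(M[1,1],M[0,1]))
    print('t %.2f pos %s jawang %.2f tilt %.2f w %.1f F %s q %s'%(o['time'],(p*1e3).round(1),ang,np.degrees(np.arccos(-M[2,2])),o['grip_width']*1e3,np.round(o['ft_force'],1),np.round(o['q'],2)))
    return o,M,p,ang
def go(P,ang=None,fr=None):
    """P world target (m) of TCP; prints displacement in tool frame mm and twist deg"""
    o,M,p,a=state()
    if ang is None: tw=0
    else: tw=-((ang-a+90)%180-90)
    d=M.T@(np.asarray(P)-p)*1e3
    print('target',np.round(P,4),'tool slide mm',d.round(1),'twist',round(tw,1),'rows>=',int(np.ceil(max(np.linalg.norm(d)/36,abs(tw)/6.5))))
def bp(x,y,z): return b2w(np.array([x,y,z])/1e3,BED)[0]
JA=90+np.degrees(0.0539)
E
python3 - <<'E'
from h import *
print(bp(43,0,52)); go(bp(43,0,52)+[0,0,.10],JA)
E
```

```text
[0.47779049 0.1026375  0.09674267]
t 0.10 pos [163.2 602.7 238.7] jawang 74.83 tilt 0.11 w 87.1 F [-0.2 -0.5  0.9] q [ 1.13  0.53  1.43  0.    1.18 -0.18]
target [0.4778 0.1026 0.1967] tool slide mm [-434.4 -400.2   42.6] twist -18.3 rows>= 17
```

Request:
step_arm([
  [-22,-20,0],
  [-22,-20,0],
  [-22,-20,0],
  [-22,-20,0],
  [-22,-20,0],
  [-22,-20,0],
  [-22,-20,0],
  [-22,-20,0],
  [-22,-20,0],
  [-22,-20,0],
  [-22,-20,0],
  [-22,-20,0],
  [-22,-20,0],
  [-22,-20,0],
  [-22,-20,0],
  [-22,-20,0],
  [-22,-20,0],
  [-22,-20,0],
  [-22,-20,0],
  [-16,-20,0],
], twist=[0,0,0,0,0,0,0,0,0,0,0,0,0,0,0,0,0,0,0,0], jaw=60)

```text
time: 1.77
position: [0.4792, 0.1019, 0.2394]
tool_rot: [0.132, 0.991, 0.0, 0.0]
ft_force: [0.7, 0.3, -0.6]
grip_width: 0.0595
```

Request:
step_arm([
  [0,0,0],
  [0,0,0],
  [0,0,0],
  [0,0,0],
  [0,0,0],
], twist=[-6.1,-6.1,-6.1,0,0])

```text
time: 2.18
position: [0.4775, 0.1035, 0.2393]
tool_rot: [-0.026, 1.0, 0.0, -0.0]
ft_force: [-0.8, 0.8, -1.1]
grip_width: 0.0601
```

```bash
python3 - <<'E'
from h import *
go(bp(43,0,52)+[0,0,.10],JA); go(bp(43,0,52),JA)
c=snap('top'); crop(c,185,165,260,250,6,'k.png'); s=snap('side'); crop(s,150,100,290,230,5,'ks.png')
E
```

```text
t 2.18 pos [477.5 103.5 239.3] jawang 92.96 tilt 0.04 w 60.1 F [-0.8  0.8 -1.1] q [-0.02  0.35  1.77  0.    1.03 -1.64]
target [0.4778 0.1026 0.1967] tool slide mm [-0.3 -0.9 42.6] twist -0.1 rows>= 2
t 2.18 pos [477.5 103.5 239.3] jawang 92.96 tilt 0.04 w 60.1 F [-0.8  0.8 -1.1] q [-0.02  0.35  1.77  0.    1.03 -1.64]
target [0.4778 0.1026 0.0967] tool slide mm [ -0.4  -0.9 142.6] twist -0.1 rows>= 4
```

View pics/ks.png

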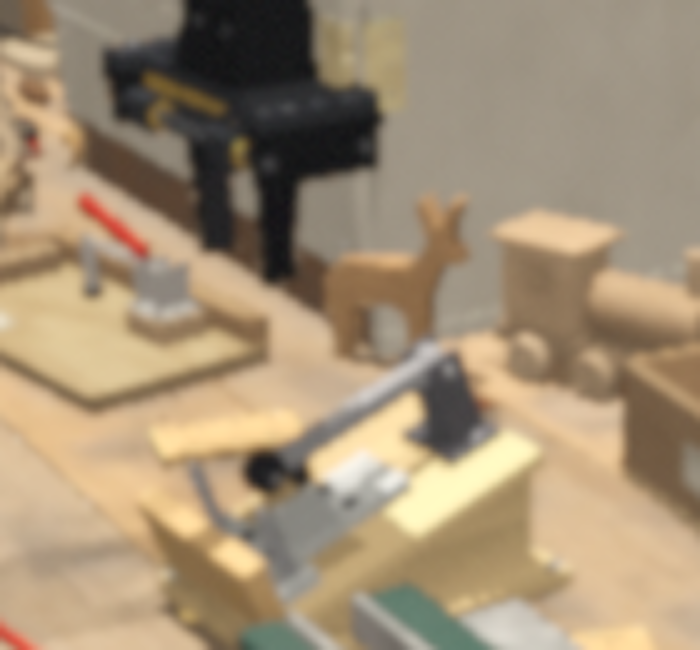

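Request:
step_arm([
  [0,-1,20],
  [0,0,20],
  [0,0,20],
  [0,0,20],
  [0,0,20],
  [0,0,20],
  [0,0,15],
  [0,0,10],
  [0,0,0],
  [0,0,0],
], twist=[0,0,0,0,0,0,0,0,0,0], jaw=45)

```text
time: 3.12
position: [0.4777, 0.1027, 0.0944]
tool_rot: [-0.027, 1.0, 0.0, -0.0]
ft_force: [0.6, 0.1, -0.2]
grip_width: 0.0451
```

Request:
step_arm([
  [0,0,0],
  [0,0,0],
  [0,0,0],
  [0,0,0],
  [0,0,0],
  [0,0,0],
], twist=[0,0,0,0,0,0], jaw=0, force=25)

```text
time: 3.62
position: [0.4783, 0.1024, 0.0952]
tool_rot: [-0.027, 1.0, -0.0, 0.001]
ft_force: [-0.3, -1.2, 5.0]
grip_width: 0.0269
```

```bash
python3 - <<'E'
from h import *
o,M,p,a=state()
# arc rows for knob: from angle 0 to 2.3
H=np.array([.170,0,.052])
def K(t): return b2w(np.array([H[0]-.127*np.cos(t),0,H[2]+.127*np.sin(t)]),BED)[0]
ts=np.linspace(0,2.2,41)
P=np.array([K(t) for t in ts]); D=(np.diff(P,axis=0)@M)*1e3
print((p-K(0))*1e3)
print(D.round(1).tolist())
E
```

```text
t 3.62 pos [478.3 102.4  95.2] jawang 93.13 tilt 0.09 w 26.9 F [-0.3 -1.2  5. ] q [-0.02  0.59  1.89 -0.    0.66 -1.64]
[ 0.53102433 -0.22624156 -1.50314738]
[[2.0, -0.0, -6.7], [1.6, -0.0, -6.8], [1.2, -0.0, -6.9], [0.8, -0.0, -6.9], [0.5, -0.0, -7.0], [0.1, -0.0, -7.0], [-0.3, -0.0, -7.0], [-0.7, -0.0, -6.9], [-1.1, -0.0, -6.9], [-1.5, -0.0, -6.8], [-1.8, -0.0, -6.7], [-2.2, -0.0, -6.6], [-2.6, -0.0, -6.5], [-2.9, -0.0, -6.3], [-3.3, -0.0, -6.2], [-3.6, -0.0, -6.0], [-3.9, -0.0, -5.8], [-4.2, -0.0, -5.6], [-4.5, -0.0, -5.3], [-4.8, -0.0, -5.1], [-5.1, -0.0, -4.8], [-5.3, -0.0, -4.5], [-5.6, -0.0, -4.2], [-5.8, -0.0, -3.9], [-6.0, -0.0, -3.6], [-6.2, -0.0, -3.2], [-6.4, -0.0, -2.9], [-6.5, -0.0, -2.5], [-6.6, -0.0, -2.2], [-6.7, -0.0, -1.8], [-6.8, -0.0, -1.4], [-6.9, -0.0, -1.0], [-7.0, -0.0, -0.7], [-7.0, -0.0, -0.3], [-7.0, -0.0, 0.1], [-7.0, -0.0, 0.5], [-6.9, -0.0, 0.9], [-6.9, -0.0, 1.2], [-6.8, -0.0, 1.6], [-6.7, -0.0, 2.0]]
```

Request:
step_arm([
  [2,0,-6.7],
  [1.6,0,-6.8],
  [1.2,0,-6.9],
  [0.8,0,-6.9],
  [0.5,0,-7],
  [0.1,0,-7],
  [-0.3,0,-7],
  [-0.7,0,-6.9],
  [-1.1,0,-6.9],
  [-1.5,0,-6.8],
  [-1.8,0,-6.7],
  [-2.2,0,-6.6],
  [-2.6,0,-6.5],
  [-2.9,0,-6.3],
  [-3.3,0,-6.2],
  [-3.6,0,-6],
  [-3.9,0,-5.8],
  [-4.2,0,-5.6],
  [-4.5,0,-5.3],
  [-4.8,0,-5.1],
], twist=[0,0,0,0,0,0,0,0,0,0,0,0,0,0,0,0,0,0,0,0])

```text
time: 5.28
position: [0.5084, 0.1047, 0.2238]
tool_rot: [-0.027, 1.0, 0.0, -0.001]
ft_force: [1.4, -0.8, -3.3]
grip_width: 0.0264
```

Request:
step_arm([
  [-5.1,0,-4.8],
  [-5.3,0,-4.5],
  [-5.6,0,-4.2],
  [-5.8,0,-3.9],
  [-6,0,-3.6],
  [-6.2,0,-3.2],
  [-6.4,0,-2.9],
  [-6.5,0,-2.5],
  [-6.6,0,-2.2],
  [-6.7,0,-1.8],
  [-6.8,0,-1.4],
  [-6.9,0,-1],
  [-7,0,-0.7],
  [-7,0,-0.3],
  [-7,0,0.1],
  [-7,0,0.5],
  [-6.9,0,0.9],
  [-6.9,0,1.2],
  [-6.8,0,1.6],
  [-6.7,0,2],
], twist=[0,0,0,0,0,0,0,0,0,0,0,0,0,0,0,0,0,0,0,0])

```text
time: 6.95
position: [0.6393, 0.1146, 0.255]
tool_rot: [-0.027, 1.0, 0.003, 0.001]
ft_force: [0.1, 9.0, -0.2]
grip_width: 0.0266
```

```bash
python3 - <<'E'
from h import *
o,M,p,a=state()
L=(p-b2w(np.zeros(3),BED)[0])@bedT(*BED)[0]; print(L, np.arctan2(L[2]-.052,-(L[0]-.17)), np.hypot(L[2]-.052,L[0]-.17))
s=snap('side'); crop(s,150,80,290,230,4,'ks2.png')
E
```

```text
t 6.95 pos [639.3 114.6 255. ] jawang 93.14 tilt 0.38 w 26.6 F [ 0.1  9.  -0.2] q [ 0.    0.54  1.35  0.01  1.24 -1.62]
[0.24589941 0.00324026 0.15243039] 2.217961809735557 0.1258848045997274
```

View pics/ks2.png

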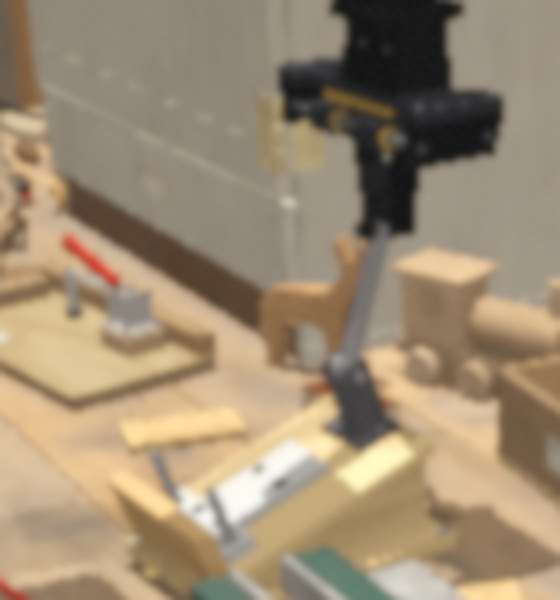

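Request:
step_arm([
  [0,0,0],
  [0,0,0],
  [0,0,0],
  [0,0,0],
  [0,0,-15],
  [0,0,-20],
  [0,0,-20],
  [0,0,-20],
  [20,0,-20],
  [30,0,0],
  [30,0,0],
  [30,30,0],
  [30,30,0],
  [30,30,0],
  [0,30,0],
  [0,30,0],
  [0,30,0],
  [0,30,0],
  [0,30,0],
  [0,0,0],
], twist=[0,0,0,0,0,0,0,0,0,0,0,0,0,0,0,0,0,0,0,0], jaw=55)

```text
time: 8.67
position: [0.4567, 0.3442, 0.3494]
tool_rot: [-0.029, 1.0, 0.001, 0.001]
ft_force: [-0.5, -0.7, -0.6]
grip_width: 0.0553
```

```bash
python3 - <<'E'
from h import *
state()
c=snap('top'); crop(c,185,160,265,250,6.6,'b.png'); s=snap('side'); crop(s,160,110,280,230,5,'bs.png')
E
```

```text
t 8.67 pos [456.7 344.2 349.4] jawang 93.34 tilt 0.18 w 55.3 F [-0.5 -0.7 -0.6] q [ 0.45  0.35  1.43  0.    1.37 -1.18]
```

View pics/b.png

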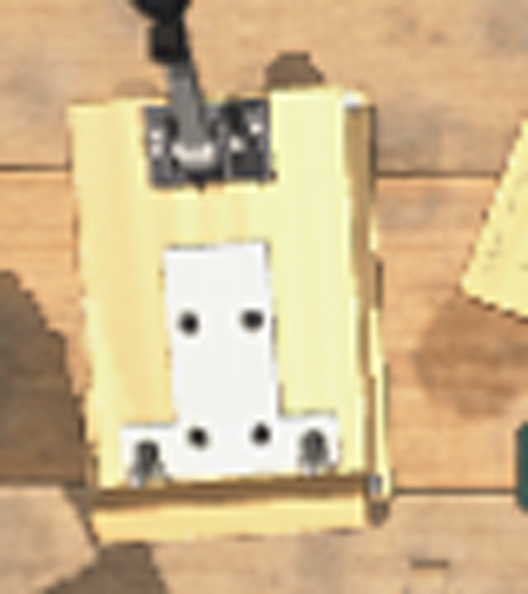

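View pics/bs.png

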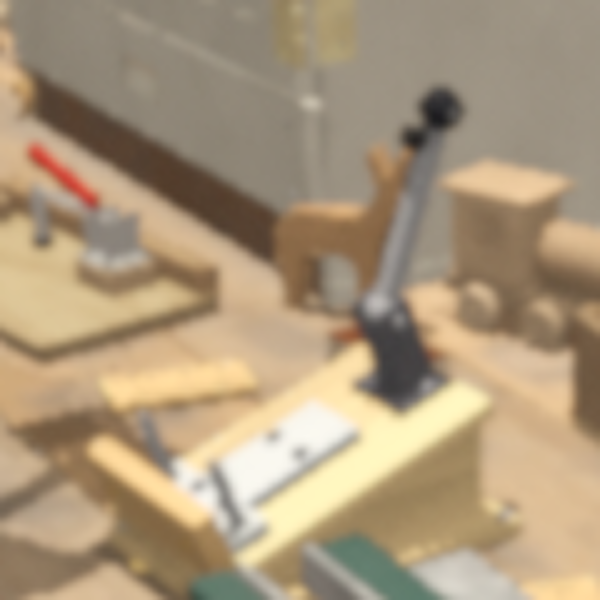

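```bash
python3 - <<'E'
from h import *
from scipy.optimize import least_squares
c=last('top')
tp=lambda a,b:np.array([185+(a+.5)/6.6-.5,160+(b+.5)/6.6-.5])
T=[((122,480),(5,52,10)),((341,470),(5,-52,10)),((165,249),(117,25,10)),((267,242),(117,-25,10)),((121,428),(31,52,10)),((338,412),(31,-52,10))]
px=np.array([tp(*a) for a,_ in T]);P=np.array([p for _,p in T])/1e3
f=lambda v:(w2px(c,b2w(P,v))-px).ravel()
r=least_squares(f,[.45,.1,.05]);print('template',r.x.round(4),f(r.x).reshape(-1,2).round(1).tolist())
# bed edges: points on plane of bed -> y
C=np.asarray(c['origin'])
def bedxy(u,v,bed,zl=0):
    x,y=ray(c,u,v); d=camR(c)@np.array([x,y,1]); M,o=bedT(*bed); n=M[:,2]; o2=o+n*zl
    t=((o2-C)@n)/(d@n); return (C+t*d-o)@M
for yaw in (.054,.076):
  b=(r.x[0],r.x[1],yaw)
  for nm,p,z in [('L',(71,108),0),('L',(84,290),0),('L',(98,482),0),('R',(354,110),0),('R',(360,290),0),('R',(366,460),0),('hinge',(192,152),.058),('brL',(149,187),0),('brR',(272,180),0),('pinLtip',(138,478),.058),('pinRtip',(309,464),.058),('ledge L',(92,514),.044),('ledgeR',(366,495),.044)]:
    print(yaw,nm,(bedxy(*tp(*p),b,z)*1e3).round(1))
# depth map view of bed right edge etc
g=cv2.cvtColor(c['color'],cv2.COLOR_BGR2GRAY)
for v in (180,190,200,210,220,228):
    print(v,'L',g[v,192:203].tolist(),'R',g[v,234:246].tolist())
E
```

```text
template [0.4528 0.1001 0.0731] [[0.4, -0.0], [-0.1, -0.4], [-0.3, -0.1], [0.2, 0.1], [-0.1, -0.1], [-0.2, 0.5]]
0.054 L [183.7  67.9   0. ]
0.054 L [95.8 67.3 -0. ]
0.054 L [ 0.4 66.7  0. ]
0.054 R [177.6 -65.7   0. ]
0.054 R [ 90.8 -64.8   0. ]
0.054 R [  6.6 -64.1  -0. ]
0.054 hinge [168.6   5.6  58. ]
0.054 brL [144.5  33.2  -0. ]
0.054 brR [145.7 -25.4  -0. ]
0.054 pinLtip [18.3 38.9 58. ]
0.054 pinRtip [ 21.9 -40.1  58. ]
0.054 ledge L [-2.4 63.5 44. ]
0.054 ledgeR [  2. -65.  44.]
0.076 L [185.1  64.    0. ]
0.076 L [97.3 65.2 -0. ]
0.076 L [ 2.  66.6  0. ]
0.076 R [176.2 -69.4   0. ]
0.076 R [ 89.4 -66.7   0. ]
0.076 R [  5.1 -64.2  -0. ]
0.076 hinge [168.7   2.4  58. ]
0.076 brL [145.2  30.2  -0. ]
0.076 brR [145.1 -28.4  -0. ]
0.076 pinLtip [19.1 38.9 58. ]
0.076 pinRtip [ 21.  -40.1  58. ]
0.076 ledge L [-0.9 63.8 44. ]
0.076 ledgeR [  0.5 -64.8  44. ]
180 L [182, 178, 180, 171, 215, 227, 227, 226, 225, 224, 223] R [237, 236, 243, 169, 151, 151, 159, 106, 143, 159, 162, 164]
190 L [191, 190, 192, 199, 195, 218, 226, 226, 226, 223, 222] R [237, 236, 235, 242, 193, 156, 153, 147, 162, 166, 169, 166]
200 L [198, 198, 196, 197, 172, 215, 226, 226, 224, 224, 224] R [237, 236, 236, 239, 194, 162, 156, 160, 99, 182, 194, 200]
210 L [100, 100, 150, 177, 179, 198, 229, 235, 229, 223, 221] R [237, 237, 235, 236, 243, 166, 146, 234, 201, 194, 193, 190]
220 L [101, 102, 99, 101, 93, 126, 214, 235, 235, 233, 230] R [237, 237, 237, 235, 234, 242, 192, 151, 240, 149, 186, 197]
228 L [107, 112, 108, 109, 111, 113, 129, 185, 230, 235, 232] R [145, 247, 212, 233, 236, 240, 169, 146, 237, 210, 186, 189]
```

```bash
python3 - <<'E'
from h import *
c=last('top'); C=np.asarray(c['origin'])
g=cv2.cvtColor(c['color'],cv2.COLOR_BGR2GRAY).astype(float)
def bedxy(u,v,bed,zl=0):
    x,y=ray(c,u,v); d=camR(c)@np.array([x,y,1]); M,o=bedT(*bed); n=M[:,2]; o2=o+n*zl
    t=((o2-C)@n)/(d@n); return (C+t*d-o)@M
b=(.4528,.1003,.076)
Rr=[];Ll=[]
for v in range(178,231):
    seg=g[v,232:244]; 
    k=next((i for i in range(3,12) if seg[i]<205),None)
    if k: 
        u=232+k-1+(seg[k-1]-200)/(seg[k-1]-seg[k]+1e-6); Rr.append(bedxy(u,v,b)[:2]*1e3)
    seg=g[v,190:204]; k=next((i for i in range(1,14) if seg[i]>208),None)
    if k: u=190+k-1+(208-seg[k-1])/(seg[k]-seg[k-1]+1e-6); Ll.append(bedxy(u,v,b)[:2]*1e3)
for n,A in(('R',Rr),('L',Ll)):
    A=np.array(A); 
    for it in range(4):
        q=np.polyfit(A[:,0],A[:,1],1); e=abs(A[:,1]-np.polyval(q,A[:,0])); A=A[e<max(1.5,2*np.median(e))]
    print(n,len(A),'slope',q[0],'y at 0',q[1],'y at 90',np.polyval(q,90))
# template: white mask minAreaRect-ish edges of stem
hsv=cv2.cvtColor(c['color'],cv2.COLOR_BGR2HSV)
Sl=[];Sr=[]
for v in range(200,223):
    row=hsv[v,200:235,1].astype(float)
    k=[i for i in range(1,35) if row[i]<45]
    a,bb=k[0],k[-1]
    ul=200+a-1+(row[a-1]-50)/(row[a-1]-row[a]+1e-6); ur=200+bb+(50-row[bb])/(row[bb+1]-row[bb]+1e-6)
    Sl.append(bedxy(ul,v,b,.01)[:2]*1e3); Sr.append(bedxy(ur,v,b,.01)[:2]*1e3)
for n,A in(('Sl',Sl),('Sr',Sr)):
    A=np.array(A); q=np.polyfit(A[:,0],A[:,1],1); print(n,q,np.polyval(q,75), np.abs(A[:,1]-np.polyval(q,A[:,0])).max())
E
```

```text
R 47 slope -0.0017208219665455088 y at 0 -64.06316371950628 y at 90 -64.21803769649537
L 43 slope -0.024924851021499883 y at 0 67.90962318828149 y at 90 65.6663865963465
Sl [-4.79002300e-03  2.57484902e+01] 25.38923844016827 0.9779876722169902
Sr [-8.4935831e-03 -2.5496631e+01] -26.133649738027636 1.2684292469499567
```

```bash
sed -i 's/^BED=.*/BED=(0.4530,0.1005,0.0735)/; s/^JA=.*/JA=90+np.degrees(0.0735)/' h.py; python3 - <<'E'
from h import *
c=last('top'); print(px2w(c,169,272,0),px2w(c,219,267,0))
P=bp(53,0,4.5)+[0,0,.017]; print(P)
go(P+[0,0,.1],JA)
E
```

```text
[0.32011149 0.26766215 0.        ] [0.33973348 0.1041     0.        ]
[0.50188308 0.10409939 0.07165766]
t 8.77 pos [456.8 340.4 349.1] jawang 93.23 tilt 0.07 w 55.2 F [-0.1 -0.5 -0.3] q [ 0.44  0.34  1.43 -0.    1.37 -1.18]
target [0.5019 0.1041 0.1717] tool slide mm [ -31.7 -238.3  177.7] twist -1.0 rows>= 9
```

Request:
step_arm([
  [-3,-24,0],
  [-3,-24,0],
  [-3,-24,0],
  [-3,-24,0],
  [-3,-24,0],
  [-3,-24,0],
  [-3,-24,0],
  [-3,-24,0],
  [-4,-23,0],
  [-4,-23,0],
  [0,0,30],
  [0,0,30],
  [0,0,30],
  [0,0,30],
  [0,0,30],
  [0,0,28],
  [0,0,0],
  [0,0,0],
], twist=[0,0,0,0,0,0,0,0,0,0,-1,0,0,0,0,0,0,0], jaw=64)

```text
time: 10.27
position: [0.5008, 0.103, 0.1706]
tool_rot: [-0.035, 0.999, -0.0, -0.002]
ft_force: [0.8, 0.5, -0.4]
grip_width: 0.0637
```

```bash
python3 - <<'E'
from h import *
P=bp(53,0,4.5)+[0,0,.017]
go(P,JA)
E
```

```text
t 10.27 pos [500.8 103.  170.6] jawang 94.04 tilt 0.21 w 63.7 F [ 0.8  0.5 -0.4] q [-0.02  0.48  1.78 -0.    0.88 -1.66]
target [0.5019 0.1041 0.0717] tool slide mm [-1.6  1.  99. ] twist -0.2 rows>= 3
```

Request:
step_arm([
  [-1,1,20],
  [0,0,20],
  [0,0,20],
  [0,0,18],
  [0,0,10],
  [0,0,6],
  [0,0,4],
  [0,0,0],
  [0,0,0],
], twist=[0,0,0,0,0,0,0,0,0])

```text
time: 11.02
position: [0.5034, 0.1053, 0.0741]
tool_rot: [-0.036, 0.999, -0.0, 0.001]
ft_force: [-0.5, -0.6, 0.3]
grip_width: 0.064
```

Request:
step_arm([
  [0,0,0],
  [0,0,0],
  [0,0,0],
  [0,0,0],
  [0,0,0],
  [0,0,0],
  [0,0,0],
], twist=[0,0,0,0,0,0,0], jaw=30, force=40)

```text
time: 11.6
position: [0.5029, 0.1053, 0.0737]
tool_rot: [-0.036, 0.999, -0.0, 0.0]
ft_force: [-0.0, -0.6, 6.4]
grip_width: 0.0486
```

```bash
python3 - <<'E'
from h import *
state()
E
```

```text
t 11.60 pos [502.9 105.3  73.7] jawang 94.13 tilt 0.04 w 48.6 F [-0.  -0.6  6.4] q [-0.01  0.65  1.84 -0.    0.65 -1.65]
```

Request:
step_arm([
  [0,0,0],
  [0,0,0],
  [0,0,0],
  [0,0,1.5],
  [0,0,1],
  [0,0,0],
  [0,0,0],
], twist=[0,0,0,0,0,0,0], jaw=56)

```text
time: 12.18
position: [0.5026, 0.1053, 0.0707]
tool_rot: [-0.036, 0.999, 0.0, -0.0]
ft_force: [-0.1, -0.0, 0.1]
grip_width: 0.0557
```

Request:
step_arm([
  [0,0,0],
  [0,0,0],
  [0,0,0],
  [0,0,0],
  [0,0,0],
  [0,0,0],
  [0,0,0],
], twist=[0,0,0,0,0,0,0], jaw=30, force=50)

```text
time: 12.77
position: [0.5025, 0.1054, 0.0707]
tool_rot: [-0.036, 0.999, 0.0, -0.0]
ft_force: [-0.5, -0.1, 0.8]
grip_width: 0.0491
```

Request:
step_arm([
  [1,0,-3],
  [2,0,-6.2],
  [2,0,-6.2],
  [2,0,-6.2],
  [2,0,-6.2],
], twist=[0,0,0,0,0])

```text
time: 13.18
position: [0.4935, 0.1047, 0.0994]
tool_rot: [-0.036, 0.999, -0.0, 0.0]
ft_force: [-0.5, -0.4, -2.4]
grip_width: 0.0489
```

Request:
step_arm([
  [2,0,-6.2],
  [2,0,-6.2],
  [2,0,-6.2],
  [2,0,-6.2],
  [2,0,-6.2],
  [2,0,-6.2],
  [0,0,-10],
  [0,0,-10],
  [0,0,0],
], twist=[0,0,0,0,0,0,0,0,0])

```text
time: 13.93
position: [0.4827, 0.1038, 0.1575]
tool_rot: [-0.036, 0.999, -0.0, 0.002]
ft_force: [0.9, -0.5, -1.2]
grip_width: 0.0492
```

```bash
python3 - <<'E'
from h import *
go([.40,.37,.15],JA)
s=snap('side'); crop(s,160,110,280,230,5,'l.png')
E
```

```text
t 13.93 pos [482.7 103.8 157.5] jawang 94.13 tilt 0.21 w 49.2 F [ 0.9 -0.5 -1.2] q [-0.01  0.48  1.84 -0.    0.82 -1.66]
target [0.4  0.37 0.15] tool slide mm [ 63.4 271.4   7.2] twist -0.1 rows>= 8
```

View pics/l.png

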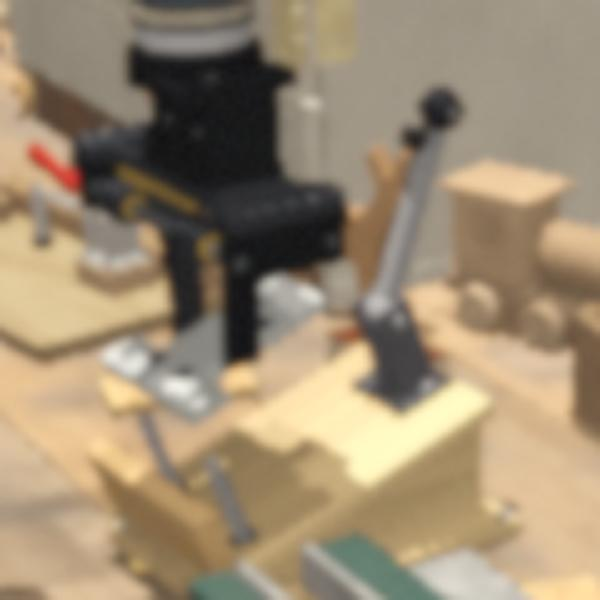

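Request:
step_arm([
  [2,18,0],
  [5,22,0],
  [5,22,0],
  [5,22,0],
  [5,22,0],
  [5,22,0],
  [5,22,0],
  [5,22,0],
  [5,22,0],
  [5,22,0],
  [5,22,0],
  [6,18,0],
  [5,15,0],
  [0,0,0],
  [0,0,25],
  [0,0,25],
  [0,0,25],
  [0,0,20],
  [0,0,10],
  [0,0,0],
], twist=[0,0,0,0,0,0,0,0,0,0,0,0,0,0,0,0,0,0,0,0])

```text
time: 15.65
position: [0.398, 0.3681, 0.0483]
tool_rot: [-0.036, 0.999, -0.001, -0.002]
ft_force: [0.2, -0.2, -1.8]
grip_width: 0.049
```

```bash
python3 - <<'E'
from h import *
state()
s=snap('side'); crop(s,120,110,280,230,5,'l.png')
E
```

```text
t 15.65 pos [398.  368.1  48.3] jawang 94.10 tilt 0.33 w 49.0 F [ 0.2 -0.2 -1.8] q [ 0.54  0.72  1.78 -0.    0.66 -1.1 ]
```

View pics/l.png

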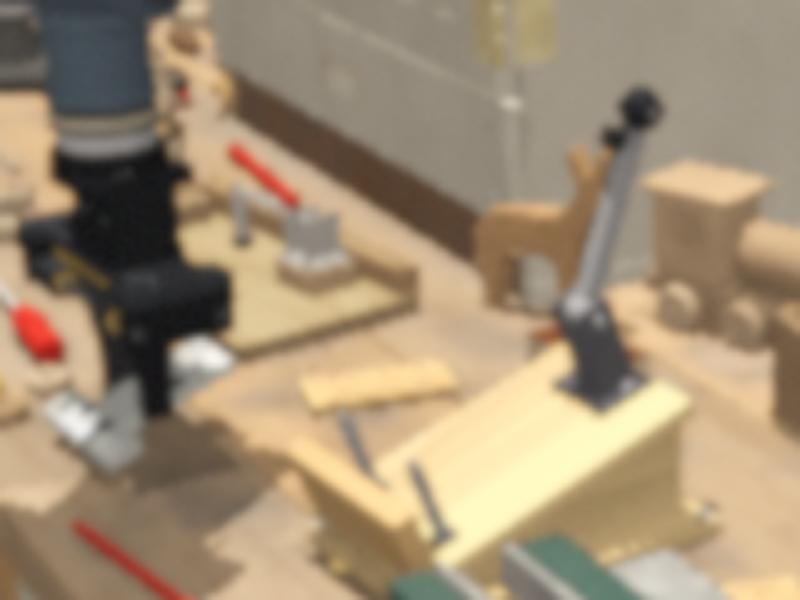

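Request:
step_arm([
  [0,0,0],
  [0,0,5],
  [0,0,5],
  [0,0,3],
  [0,0,3],
  [0,0,3],
  [0,0,3],
  [0,0,3],
  [0,0,0],
  [0,0,0],
], twist=[0,0,0,0,0,0,0,0,0,0], force=12)

```text
time: 16.53
position: [0.3992, 0.3696, 0.0256]
tool_rot: [-0.036, 0.999, -0.0, -0.0]
ft_force: [0.5, -0.3, -0.4]
grip_width: 0.0495
```

Request:
step_arm([
  [0,0,0],
  [0,0,0],
  [0,0,0],
  [0,0,0],
  [0,0,-20],
  [0,0,-30],
  [0,0,-30],
  [0,0,-30],
  [0,0,-30],
  [0,0,0],
], twist=[0,0,0,0,0,0,0,0,0,0], jaw=66)

```text
time: 17.37
position: [0.4022, 0.3716, 0.1714]
tool_rot: [-0.036, 0.999, 0.003, 0.005]
ft_force: [1.7, 1.5, -0.7]
grip_width: 0.0659
```

```bash
python3 - <<'E'
from h import *
state()
s=snap('side'); crop(s,120,110,280,230,5,'l.png'); c=snap('top'); crop(c,120,150,330,290,3.8,'lt.png')
E
```

```text
t 17.37 pos [402.2 371.6 171.4] jawang 94.15 tilt 0.65 w 65.9 F [ 1.7  1.5 -0.7] q [ 0.54  0.51  1.7   0.    0.91 -1.1 ]
```

View pics/l.png

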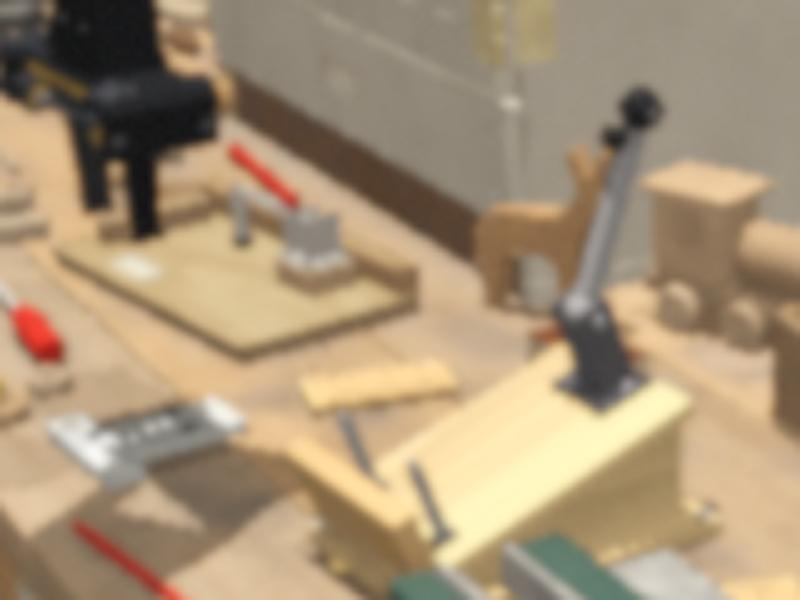

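View pics/lt.png

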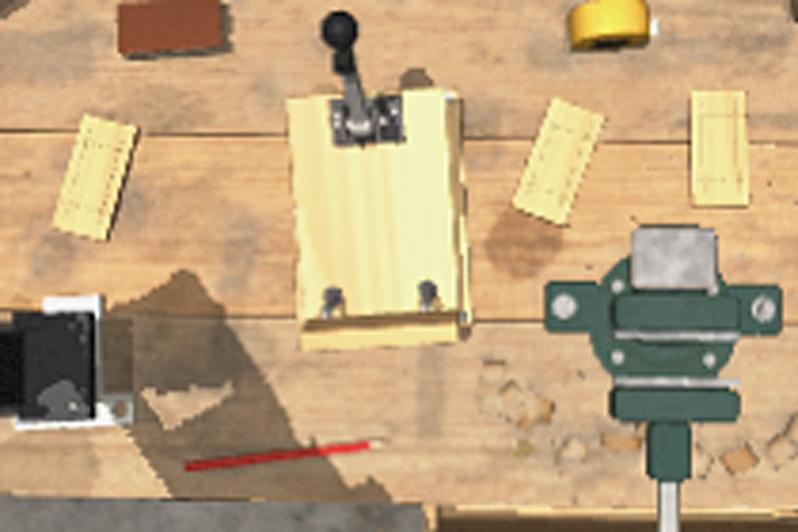

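```bash
cat >> h.py <<'E'
def plates(c,seeds,z=.01,dbg=None):
    g=c['color'].astype(int); out=[]
    lab=cv2.cvtColor(c['color'],cv2.COLOR_BGR2LAB).astype(float)
    for (x,y) in seeds:
        u,v=w2px(c,np.array([[x,y,z]]))[0]; u,v=int(round(u)),int(round(v))
        W=28; sub=g[v-W:v+W,u-W:u+W]
        S=8; big=cv2.resize(c['color'][v-W:v+W,u-W:u+W],None,fx=S,fy=S,interpolation=cv2.INTER_CUBIC)
        G=big[...,1].astype(float); m=(G>THR).astype(np.uint8)
        m=cv2.morphologyEx(m,cv2.MORPH_CLOSE,np.ones((25,25))); m=cv2.morphologyEx(m,cv2.MORPH_OPEN,np.ones((25,25)))
        n,l,st,ce=cv2.connectedComponentsWithStats(m); k=l[W*S,W*S]
        if k==0: out.append(None); continue
        cn=max(cv2.findContours((l==k).astype(np.uint8),cv2.RETR_EXTERNAL,cv2.CHAIN_APPROX_NONE)[0],key=cv2.contourArea)[:,0]
        pw=np.array([px2w(c,(a+.5)/S-.5+u-W,(b+.5)/S-.5+v-W,z)[:2] for a,b in cn[::4]])
        (cx,cy),(w,h),an=cv2.minAreaRect((pw*1000).astype(np.float32))
        if w<h: an+=90; w,h=h,w
        out.append((round(cx/1000,4),round(cy/1000,4),round(an%180,1),round(w,1),round(h,1)))
    return out
THR=195
E
python3 - <<'E'
from h import *
import h
c=last('top')
for t in (185,195,205,212):
    h.THR=t; print(t,plates(c,[(.565,.358),(.588,-.049),(.602,-.19)]))
E
```

```text
185 [(0.5671, 0.356, 166.5, 107.0, 68.7), (0.5682, -0.0642, 75.9, 183.0, 143.5), (0.5898, -0.1885, 90.4, 187.8, 162.9)]
195 [(0.5669, 0.3562, 169.9, 105.8, 62.9), (0.5841, -0.0464, 168.4, 116.7, 64.3), (0.5946, -0.1885, 179.9, 119.4, 61.9)]
205 [(0.5678, 0.3596, 167.5, 103.8, 52.9), (0.5888, -0.048, 160.4, 103.1, 50.9), (0.5999, -0.1902, 179.8, 107.7, 50.2)]
212 [(0.5678, 0.3606, 167.5, 102.9, 50.4), (0.5887, -0.0478, 160.7, 102.2, 49.8), (0.6033, -0.19, 179.8, 100.1, 48.9)]
```

```bash
python3 - <<'E'
from h import *
go([.5678,.360,.12],77.5)
E
```

```text
t 17.47 pos [399.8 369.9 167.1] jawang 94.13 tilt 0.18 w 66.2 F [-0.5  0.2  0.2] q [ 0.54  0.52  1.71  0.    0.91 -1.1 ]
target [0.5678 0.36   0.12  ] tool slide mm [-166.7  -22.1   47.5] twist 16.6 rows>= 5
```

Request:
step_arm([
  [-20,-3,0],
  [-25,-3,0],
  [-25,-4,0],
  [-25,-3,0],
  [-25,-3,10],
  [-25,-3,10],
  [-22,-3,10],
  [0,0,10],
  [0,0,7],
  [0,0,0],
  [0,0,0],
], twist=[0,0,0,0,0,0,0,5.6,5.5,5.5,0])

```text
time: 18.38
position: [0.5658, 0.3587, 0.1154]
tool_rot: [0.11, 0.994, -0.001, -0.003]
ft_force: [0.2, -0.3, -0.5]
grip_width: 0.0663
```

```bash
python3 - <<'E'
from h import *
c=snap('top')
for t in (205,209,212):
    import h; h.THR=t; print(plates(c,[(.565,.358),(.588,-.049),(.602,-.19)]))
go([.5678,.360,.0215],77.5)
crop(c,120,150,330,290,3.8,'lt.png')
E
```

```text
[None, (0.5891, -0.0471, 162.4, 104.3, 57.4), (0.595, -0.1902, 179.8, 118.3, 50.3)]
[None, (0.5891, -0.0475, 161.6, 102.8, 54.5), (0.5994, -0.1902, 179.8, 108.8, 50.2)]
[None, (0.589, -0.048, 160.4, 103.1, 51.0), (0.5996, -0.1901, 0.2, 108.0, 49.5)]
t 18.43 pos [566.3 359.  116.2] jawang 77.63 tilt 0.26 w 66.0 F [ 0.1 -0.3 -0.4] q [ 0.4   0.73  1.4  -0.    1.01 -0.96]
target [0.5678 0.36   0.0215] tool slide mm [-1.6  1.6 94.7] twist 0.1 rows>= 3
```

View pics/lt.png

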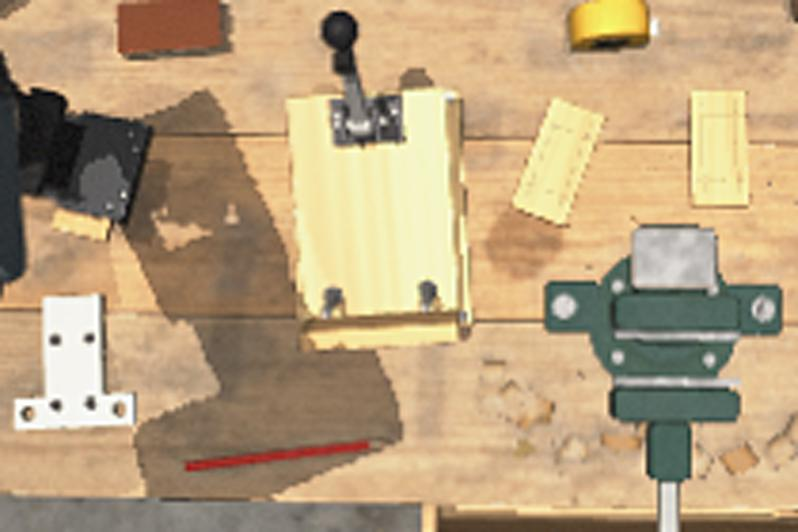

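Request:
step_arm([
  [-1,1,20],
  [0,0,22],
  [0,0,20],
  [0,0,15],
  [0,0,10],
  [0,0,6],
  [0,0,1],
  [0,0,0],
], twist=[0,0,0,0,0,0,0,0])

```text
time: 19.1
position: [0.5688, 0.3605, 0.0247]
tool_rot: [0.108, 0.994, -0.0, 0.0]
ft_force: [0.5, 0.0, -0.8]
grip_width: 0.0661
```

```bash
python3 - <<'E'
from h import *
go([.5678,.360,.0215],77.5)
s=snap('side'); crop(s,120,110,280,230,5,'l.png')
E
```

```text
t 19.10 pos [568.8 360.5  24.7] jawang 77.57 tilt 0.00 w 66.1 F [ 0.5  0.  -0.8] q [ 0.4   0.86  1.43 -0.    0.85 -0.95]
target [0.5678 0.36   0.0215] tool slide mm [ 0.9 -0.7  3.2] twist 0.1 rows>= 1
```

View pics/l.png

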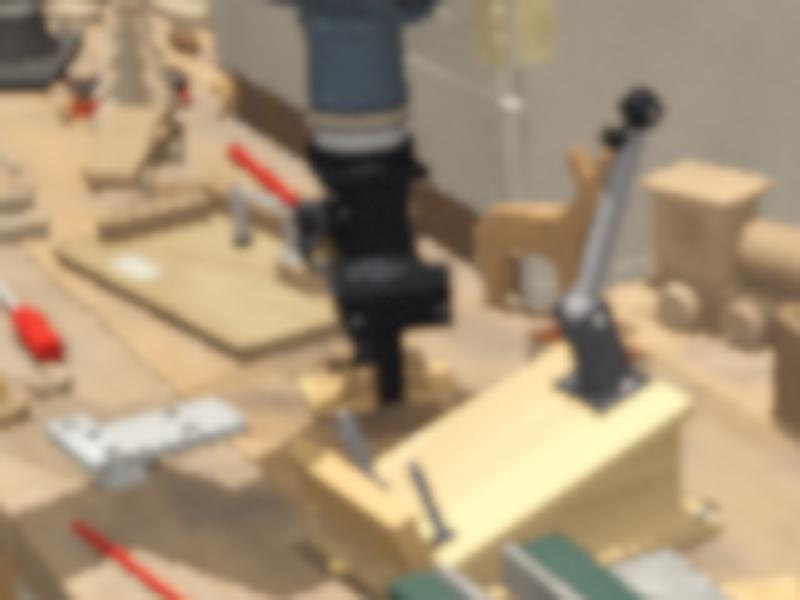

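Request:
step_arm([
  [1,-0.5,3],
  [0,0,0],
], twist=[0,0])

```text
time: 19.32
position: [0.5678, 0.3603, 0.0223]
tool_rot: [0.108, 0.994, 0.0, 0.0]
ft_force: [0.1, -0.3, 0.5]
grip_width: 0.0658
```

Request:
step_arm([
  [0,0,0],
  [0,0,0],
  [0,0,0],
  [0,0,0],
  [0,0,0],
  [0,0,0],
], twist=[0,0,0,0,0,0], jaw=35, force=25)

```text
time: 19.82
position: [0.5678, 0.3602, 0.0221]
tool_rot: [0.109, 0.994, 0.0, 0.0]
ft_force: [-0.4, 0.0, 1.7]
grip_width: 0.0494
```

Request:
step_arm([
  [0,0,-5],
  [0,0,-15],
  [0,0,-25],
  [0,0,-25],
  [0,0,-25],
  [0,0,-25],
  [0,0,0],
  [0,0,0],
  [0,0,0],
  [0,0,0],
], twist=[0,0,0,0,0,0,-5.6,-5.6,-5.5,0])

```text
time: 20.65
position: [0.5678, 0.3602, 0.1433]
tool_rot: [-0.038, 0.999, 0.0, 0.001]
ft_force: [-0.3, 0.2, -0.0]
grip_width: 0.0495
```

```bash
cat >> h.py <<'E'
def place(n,x=55,dz=60): 
    P=bp(x,0,10*(n-1)+7.25)+[0,0,.0142]
    go(P+[0,0,dz/1e3],JA)
E
python3 - <<'E'
from h import *
place(1)
E
```

```text
t 20.65 pos [567.8 360.2 143.3] jawang 94.32 tilt 0.09 w 49.5 F [-0.3  0.2 -0. ] q [ 0.4   0.7   1.39 -0.    1.05 -1.25]
target [0.5029 0.1042 0.1321] tool slide mm [  84.  -250.4   11. ] twist 0.1 rows>= 8
```

Request:
step_arm([
  [15,-10,-5],
  [20,-20,0],
  [20,-20,0],
  [15,-20,0],
  [10,-20,0],
  [4,-20,0],
  [0,-25,0],
  [0,-25,0],
  [0,-25,0],
  [0,-25,0],
  [0,-20,0],
  [0,-20,0],
  [0,0,0],
  [0,0,0],
], twist=[0,0,0,0,0,0,0,0,0,0,0,0,0,0])

```text
time: 21.82
position: [0.5027, 0.1039, 0.1473]
tool_rot: [-0.035, 0.999, 0.0, 0.0]
ft_force: [-0.2, 0.2, -0.6]
grip_width: 0.0498
```

```bash
python3 - <<'E'
from h import *
place(1,dz=30); place(1,dz=0)
s=snap('side'); crop(s,160,110,280,230,5,'l.png')
E
```

```text
t 21.82 pos [502.7 103.9 147.3] jawang 93.98 tilt 0.05 w 49.8 F [-0.2  0.2 -0.6] q [-0.01  0.52  1.8   0.    0.82 -1.65]
target [0.5029 0.1042 0.1021] tool slide mm [-0.2  0.2 45.3] twist -0.2 rows>= 2
t 21.82 pos [502.7 103.9 147.3] jawang 93.98 tilt 0.05 w 49.8 F [-0.2  0.2 -0.6] q [-0.01  0.52  1.8   0.    0.82 -1.65]
target [0.5029 0.1042 0.0721] tool slide mm [-0.2  0.2 75.3] twist -0.2 rows>= 3
```

View pics/l.png

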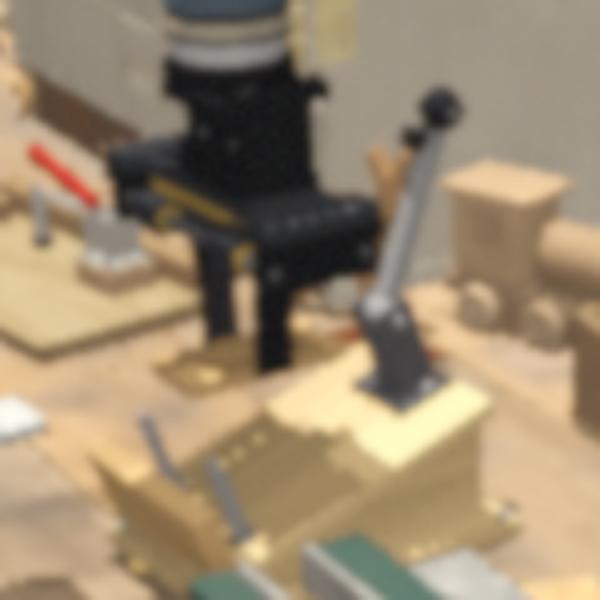

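Request:
step_arm([
  [0,0,15],
  [0,0,15],
  [0,0,12],
  [0,0,4],
  [0,0,4],
  [0,0,4],
  [0,0,4],
  [0,0,4],
  [0,0,4],
  [0,0,4],
  [0,0,4],
  [0,0,0],
], twist=[0,0,0,0,0,0,0,0,0,0,0,0], force=8)

```text
time: 22.87
position: [0.5025, 0.1045, 0.0723]
tool_rot: [-0.037, 0.999, -0.0, 0.0]
ft_force: [0.1, 0.3, 0.5]
grip_width: 0.0497
```

```bash
python3 - <<'E'
from h import *
place(1,dz=0)
s=snap('side'); crop(s,160,130,260,230,6,'l.png')
E
```

```text
t 22.87 pos [502.5 104.5  72.3] jawang 94.22 tilt 0.00 w 49.7 F [0.1 0.3 0.5] q [-0.01  0.65  1.84 -0.    0.65 -1.66]
target [0.5029 0.1042 0.0721] tool slide mm [-0.4 -0.4  0.2] twist 0.0 rows>= 1
```

View pics/l.png

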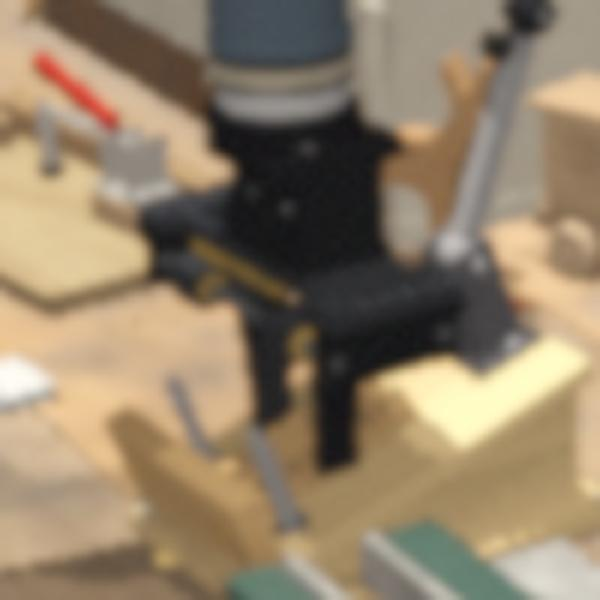

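Request:
step_arm([
  [1,0,0.3],
  [1,0,0.3],
  [1,0,0.3],
  [1,0,0.3],
  [1,0,0.3],
  [0,0,0],
], twist=[0,0,0,0,0,0])

```text
time: 23.42
position: [0.4992, 0.1043, 0.0718]
tool_rot: [-0.037, 0.999, -0.0, 0.002]
ft_force: [2.8, 1.5, 1.1]
grip_width: 0.0496
```

Request:
step_arm([
  [0,0,0],
  [0,0,0],
  [0,0,0],
  [0,0,-10],
  [0,0,-20],
  [0,0,-30],
  [0,0,-30],
  [0,-30,-15],
  [0,-30,0],
  [0,-30,0],
  [0,-30,0],
  [0,0,0],
], twist=[0,0,0,0,0,0,0,0,0,0,0,0], jaw=60)

```text
time: 24.42
position: [0.5072, -0.0199, 0.1772]
tool_rot: [-0.035, 0.999, -0.001, 0.001]
ft_force: [0.8, -0.5, 0.5]
grip_width: 0.0602
```

```bash
python3 - <<'E'
from h import *
go([.5888,-.048,.12],70.5)
c=snap('top')
import h; h.THR=209; print(plates(c,[(.588,-.049),(.602,-.19)]))
crop(c,185,160,345,250,5,'lt.png')
s=snap('side'); crop(s,160,130,260,230,6,'l.png')
E
```

```text
t 24.42 pos [507.2 -19.9 177.2] jawang 94.01 tilt 0.19 w 60.2 F [ 0.8 -0.5  0.5] q [-0.26  0.46  1.79 -0.    0.89 -1.9 ]
target [ 0.5888 -0.048   0.12  ] tool slide mm [-79.4 -33.6  57.5] twist 23.5 rows>= 4
[None, (0.5997, -0.1902, 179.9, 108.1, 50.2)]
```

View pics/lt.png

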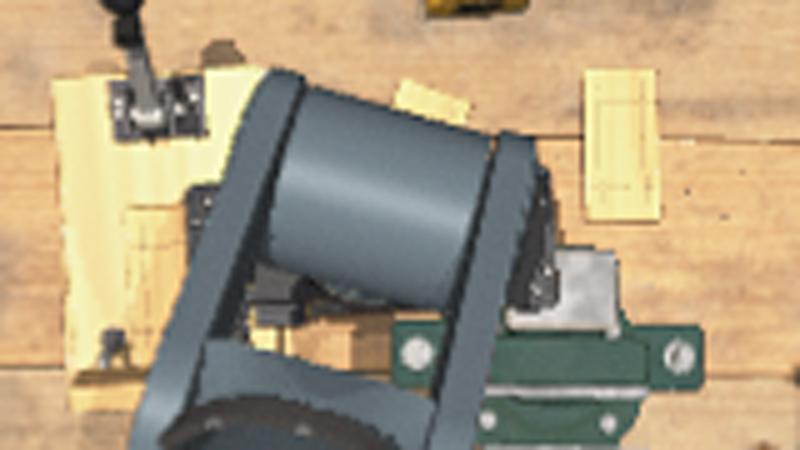

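View pics/l.png

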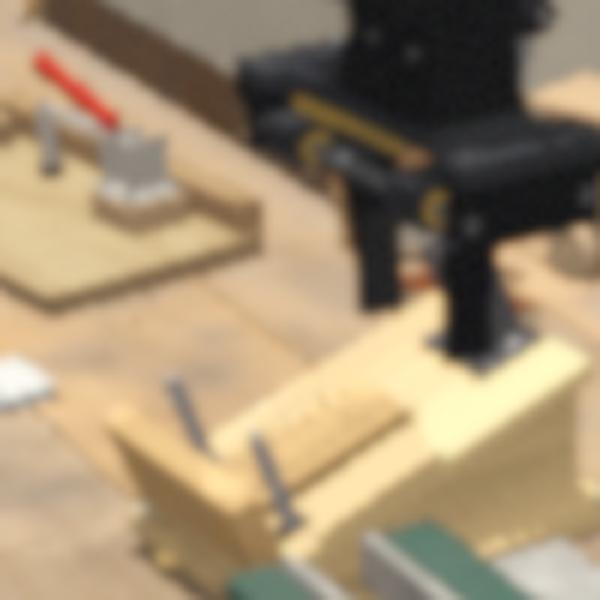

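```bash
python3 - <<'E'
from h import *
c=np.load('last_top.npz'); 
import cv2
# use current image + cloud
C=cloud(dict(c)); 
m=(C[...,1]<-.085)&(C[...,1]>-.30)&(C[...,0]>.38)&(C[...,0]<.56)&(C[...,2]>.02)&(C[...,2]<.15)
P=C[m]
for x0 in np.arange(.40,.56,.02):
    q=P[(P[:,0]>x0)&(P[:,0]<x0+.02)]
    if len(q): print(round(x0,2),'y',q[:,1].min().round(3),q[:,1].max().round(3),'z',np.percentile(q[:,2],[5,50,98]).round(3))
E
```

```text
0.4 y -0.286 -0.093 z [0.02  0.027 0.112]
0.42 y -0.189 -0.092 z [0.023 0.07  0.112]
0.44 y -0.228 -0.095 z [0.105 0.11  0.114]
0.46 y -0.229 -0.098 z [0.031 0.093 0.113]
0.48 y -0.175 -0.106 z [0.086 0.09  0.095]
0.5 y -0.175 -0.137 z [0.087 0.09  0.094]
0.52 y -0.171 -0.137 z [0.064 0.085 0.089]
```

Request:
step_arm([
  [-25,0,0],
  [-25,-10,0],
  [-25,-10,0],
  [-22,-10,0],
  [0,-12,0],
  [0,0,0],
  [0,0,0],
  [0,0,0],
  [0,0,0],
  [0,0,0],
], twist=[0,0,0,0,6,6,6,5.5,0,0], jaw=66)

```text
time: 25.35
position: [0.6054, -0.0487, 0.1761]
tool_rot: [0.165, 0.986, 0.0, -0.001]
ft_force: [-0.1, 0.3, -0.8]
grip_width: 0.066
```

```bash
python3 - <<'E'
from h import *
go([.6077,-.0547,.0215],70.5)
c=snap('top'); crop(c,185,160,345,250,5,'lt.png')
s=snap('side'); crop(s,180,150,340,260,5,'l.png')
E
```

```text
t 25.35 pos [605.4 -48.7 176.1] jawang 70.96 tilt 0.08 w 66.0 F [-0.1  0.3 -0.8] q [-0.26  0.58  1.54  0.    1.02 -1.5 ]
target [ 0.6077 -0.0547  0.0215] tool slide mm [ -4.4  -4.9 154.6] twist 0.5 rows>= 5
```

View pics/lt.png

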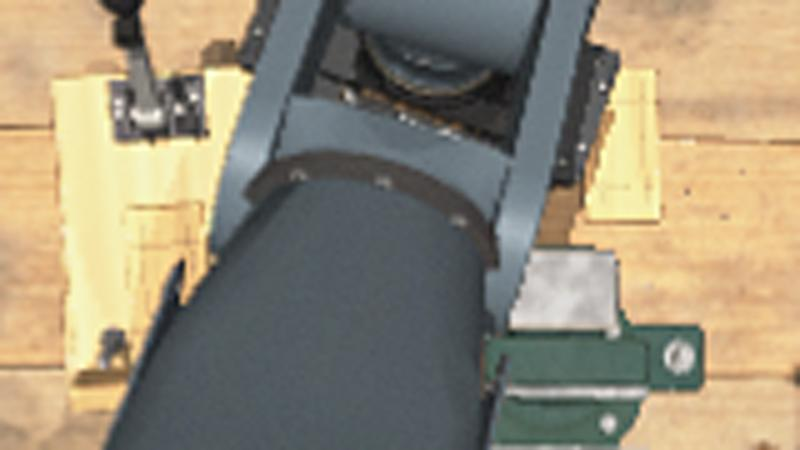

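View pics/l.png

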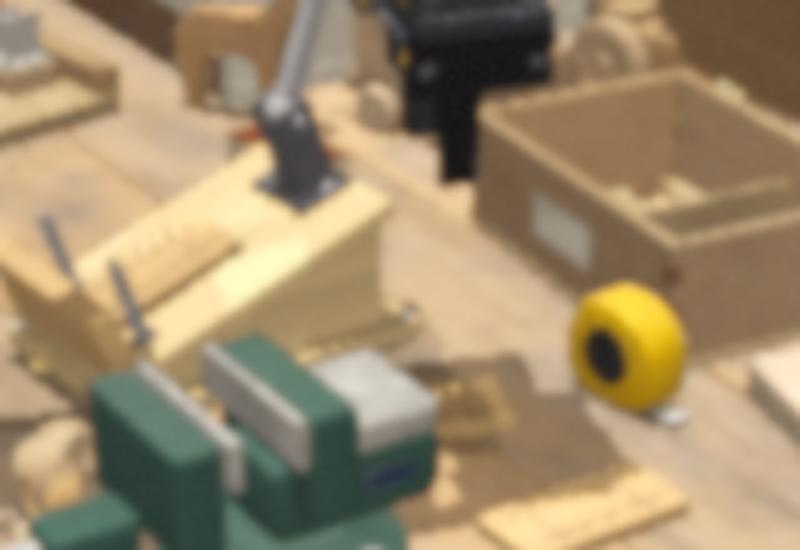

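```bash
python3 - <<'E'
from h import *
go([.6218,-.0597,.0215],70.5)
E
```

```text
t 25.45 pos [605.7 -49.2 176.2] jawang 70.90 tilt 0.04 w 66.2 F [-0.1 -0.1  0.5] q [-0.26  0.58  1.54  0.    1.02 -1.5 ]
target [ 0.6218 -0.0597  0.0215] tool slide mm [-18.8  -4.6 154.7] twist 0.4 rows>= 5
```

Approach in stages, looking before closing in.

Request:
step_arm([
  [-10,-3,0],
  [-9,-2,0],
  [0,0,15],
  [0,0,20],
  [0,0,20],
  [0,0,15],
  [0,0,0],
  [0,0,0],
], twist=[0.4,0,0,0,0,0,0,0])

```text
time: 26.12
position: [0.6226, -0.0617, 0.1055]
tool_rot: [0.171, 0.985, 0.0, -0.001]
ft_force: [1.0, -1.2, -0.6]
grip_width: 0.0659
```

```bash
python3 - <<'E'
from h import *
go([.6218,-.0597,.0215],70.5)
s=snap('side'); crop(s,200,150,330,250,6,'l.png')
E
```

```text
t 26.12 pos [622.6 -61.7 105.5] jawang 70.32 tilt 0.07 w 65.9 F [ 1.  -1.2 -0.6] q [-0.28  0.7   1.54 -0.    0.91 -1.5 ]
target [ 0.6218 -0.0597  0.0215] tool slide mm [ 1.3  1.6 84. ] twist -0.2 rows>= 3
```

View pics/l.png

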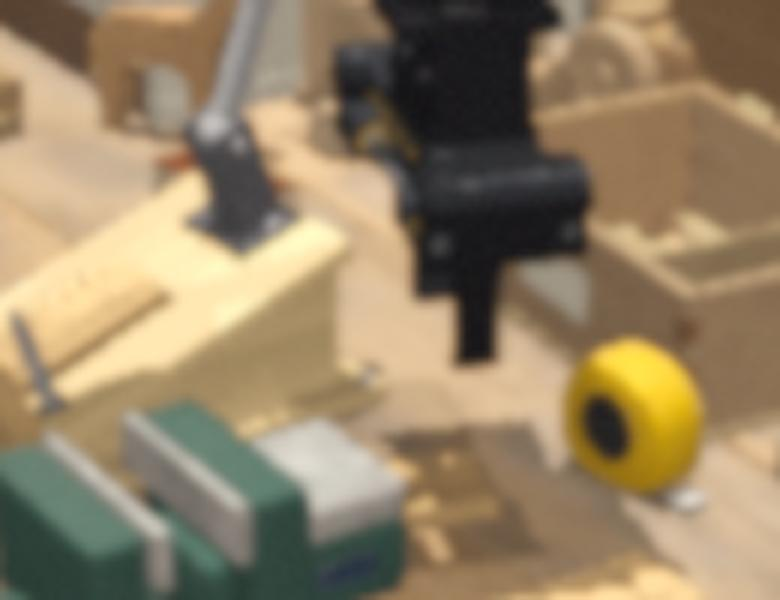

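Request:
step_arm([
  [1,1,20],
  [0,0,20],
  [0,0,15],
  [0,0,10],
  [0,0,8],
  [0,0,6],
  [0,0,4],
  [0,0,0],
  [0,0,0],
], twist=[0,0,0,0,0,0,0,0,0])

```text
time: 26.92
position: [0.622, -0.06, 0.0237]
tool_rot: [0.171, 0.985, -0.0, 0.0]
ft_force: [0.4, 0.2, -0.0]
grip_width: 0.0664
```

Request:
step_arm([
  [0,0,0],
  [0,0,0],
  [0,0,0],
  [0,0,0],
  [0,0,0],
  [0,0,0],
], twist=[0,0,0,0,0,0], jaw=35, force=25)

```text
time: 27.42
position: [0.6219, -0.0599, 0.0237]
tool_rot: [0.171, 0.985, -0.0, 0.0]
ft_force: [0.1, 0.3, 2.4]
grip_width: 0.0489
```

Request:
step_arm([
  [0,0,0],
  [0,0,0],
  [0,0,1],
  [0,0,1],
  [0,0,0],
], twist=[0,0,0,0,0], jaw=58)

```text
time: 27.83
position: [0.6213, -0.0599, 0.0208]
tool_rot: [0.171, 0.985, 0.0, -0.0]
ft_force: [0.1, 0.7, 0.3]
grip_width: 0.0577
```

Request:
step_arm([
  [0,0,0],
  [0,0,0],
  [0,0,0],
  [0,0,0],
  [0,0,0],
  [0,0,0],
], twist=[0,0,0,0,0,0], jaw=35, force=25)

```text
time: 28.33
position: [0.6216, -0.0599, 0.0213]
tool_rot: [0.171, 0.985, -0.0, -0.0]
ft_force: [-0.4, 0.8, -0.5]
grip_width: 0.0494
```

Request:
step_arm([
  [0,0,-5],
  [0,0,-15],
  [0,0,-25],
  [0,0,-30],
  [0,0,-30],
  [0,0,-30],
  [0,0,-20],
  [0,0,0],
  [0,0,0],
], twist=[0,0,0,0,0,0,0,0,0])

```text
time: 29.08
position: [0.6223, -0.06, 0.1778]
tool_rot: [0.171, 0.985, -0.0, 0.002]
ft_force: [-0.0, -0.4, -1.7]
grip_width: 0.0496
```

```bash
python3 - <<'E'
from h import *
place(2,x=90)
s=snap('side'); crop(s,200,120,330,220,6,'l.png')
E
```

```text
t 29.08 pos [622.3 -60.  177.8] jawang 70.33 tilt 0.19 w 49.6 F [-0.  -0.4 -1.7] q [-0.27  0.6   1.49  0.    1.05 -1.5 ]
target [0.533  0.1064 0.1524] tool slide mm [140.1 126.7  25. ] twist -23.9 rows>= 6
```

View pics/l.png

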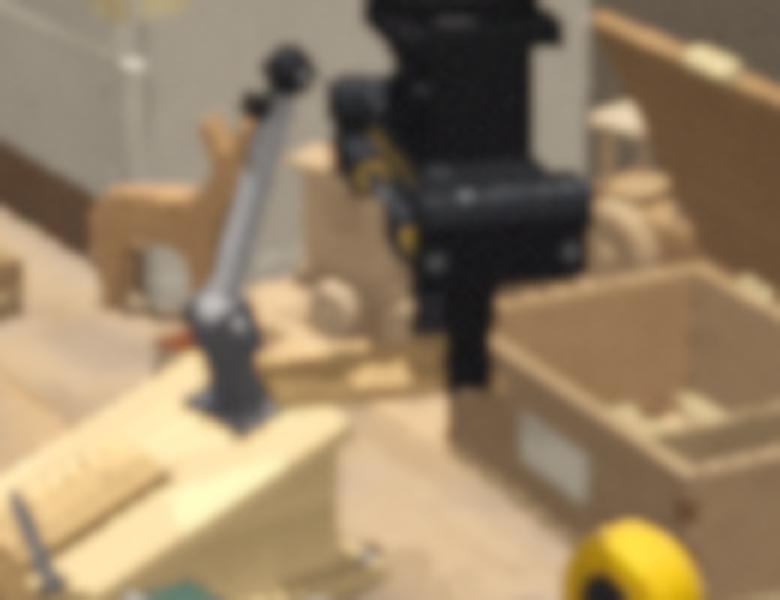

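Request:
step_arm([
  [15,0,0],
  [25,0,0],
  [25,0,0],
  [25,0,0],
  [25,0,0],
  [25,0,0],
  [0,0,0],
  [0,0,0],
  [0,0,0],
  [0,0,0],
  [0,0,0],
  [0,0,0],
], twist=[0,0,0,0,0,0,-6,-6,-6,-6,0,0])

```text
time: 30.13
position: [0.4887, -0.0125, 0.1749]
tool_rot: [-0.036, 0.999, 0.0, -0.002]
ft_force: [0.1, -0.4, -0.9]
grip_width: 0.0492
```

```bash
python3 - <<'E'
from h import *
place(2,x=90)
E
```

```text
t 30.13 pos [488.7 -12.5 174.9] jawang 94.17 tilt 0.20 w 49.2 F [ 0.1 -0.4 -0.9] q [-0.25  0.45  1.83  0.    0.87 -1.9 ]
target [0.533  0.1064 0.1524] tool slide mm [-52.9 115.3  22.4] twist -0.0 rows>= 4
```

Request:
step_arm([
  [-5,15,0],
  [-8,20,0],
  [-10,20,0],
  [-10,20,0],
  [-10,20,0],
  [-10,20,10],
  [0,0,12],
  [0,0,0],
  [0,0,0],
], twist=[0,0,0,0,0,0,0,0,0])

```text
time: 30.88
position: [0.5327, 0.106, 0.153]
tool_rot: [-0.037, 0.999, -0.0, -0.002]
ft_force: [-0.3, 0.3, 0.5]
grip_width: 0.0497
```

```bash
python3 - <<'E'
from h import *
place(2,x=90,dz=0)
c=snap('top'); crop(c,185,160,265,250,6.6,'lt.png')
s=snap('side'); crop(s,160,120,290,220,6,'l.png')
E
```

```text
t 30.88 pos [532.7 106.  153. ] jawang 94.28 tilt 0.22 w 49.7 F [-0.3  0.3  0.5] q [-0.01  0.54  1.72 -0.    0.89 -1.65]
target [0.533  0.1064 0.0924] tool slide mm [-0.6  0.3 60.6] twist 0.1 rows>= 2
```

View pics/lt.png

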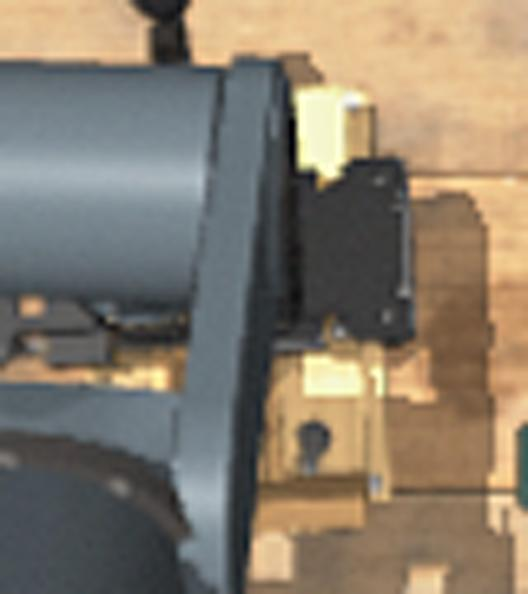

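View pics/l.png

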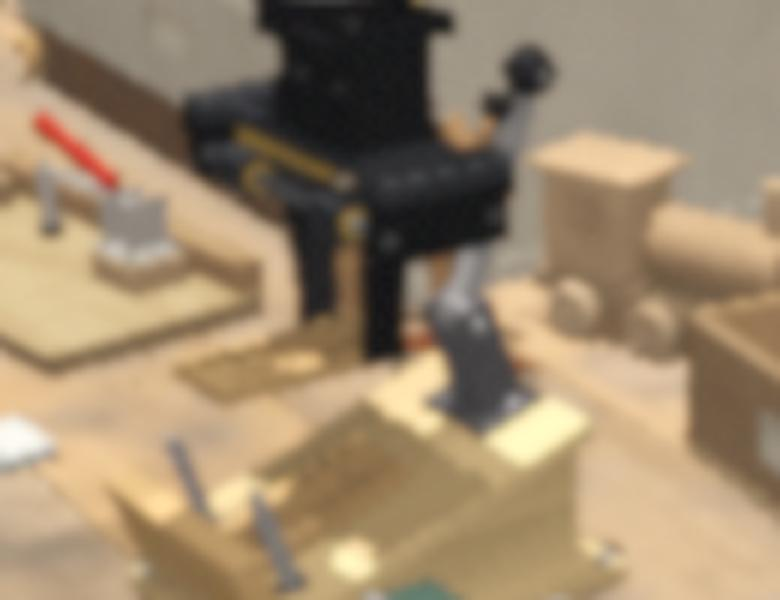

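Request:
step_arm([
  [0,0,12],
  [0,0,14],
  [0,0,12],
  [0,0,6],
  [0,0,4],
  [0,0,3],
  [0,0,3],
  [0,0,3],
  [0,0,2],
  [0,0,1],
  [0,0,0],
  [0,0,0],
], twist=[0,0,0,0,0,0,0,0,0,0,0,0], force=8)

```text
time: 31.98
position: [0.5339, 0.1058, 0.0945]
tool_rot: [-0.038, 0.999, -0.0, 0.0]
ft_force: [-1.2, -1.0, 1.3]
grip_width: 0.0501
```

```bash
python3 - <<'E'
from h import *
place(2,x=90,dz=0)
s=snap('side'); crop(s,160,130,260,230,6,'l.png')
E
```

```text
t 31.98 pos [533.9 105.8  94.5] jawang 94.33 tilt 0.01 w 50.1 F [-1.2 -1.   1.3] q [-0.01  0.64  1.76 -0.    0.75 -1.66]
target [0.533  0.1064 0.0924] tool slide mm [0.9 0.6 2. ] twist 0.1 rows>= 1
```

View pics/l.png

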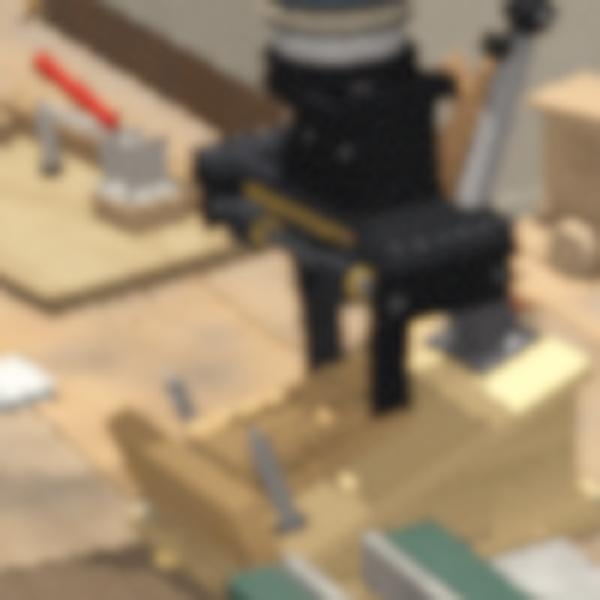

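Request:
step_arm([
  [0,0.5,1],
  [0.5,0,1],
  [0.5,0,0.5],
  [1,0,0.3],
  [1,0,0.3],
  [1,0,0.3],
  [0,0,0],
], twist=[0,0,0,0,0,0,0])

```text
time: 32.62
position: [0.5298, 0.1062, 0.0908]
tool_rot: [-0.038, 0.999, 0.0, 0.0]
ft_force: [0.6, 1.5, 2.6]
grip_width: 0.0498
```

```bash
python3 - <<'E'
from h import *
place(2,x=87,dz=0)
s=snap('side'); crop(s,160,130,260,230,6,'l.png')
E
```

```text
t 32.62 pos [529.8 106.2  90.8] jawang 94.33 tilt 0.01 w 49.8 F [0.6 1.5 2.6] q [-0.01  0.64  1.77  0.    0.74 -1.66]
target [0.5302 0.1062 0.0915] tool slide mm [-0.4 -0.1 -0.7] twist 0.1 rows>= 1
```

View pics/l.png

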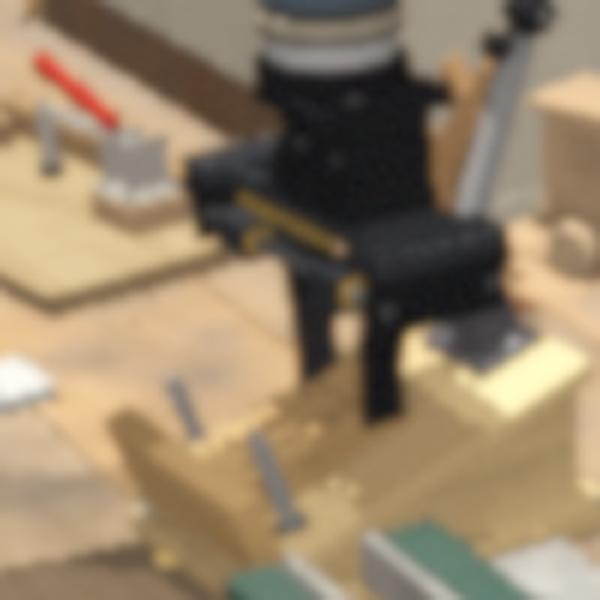

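Request:
step_arm([
  [1,0,0.3],
  [0,0,0],
], twist=[0,0])

```text
time: 32.83
position: [0.5297, 0.1062, 0.0908]
tool_rot: [-0.038, 0.999, 0.0, 0.001]
ft_force: [1.5, 0.8, 3.5]
grip_width: 0.0498
```

Request:
step_arm([
  [0,0,0],
  [0,0,0],
  [0,0,0],
  [0,0,-10],
  [0,0,-20],
  [0,0,-30],
  [0,0,-25],
  [0,-30,0],
  [0,-35,0],
  [0,-35,0],
  [0,-35,0],
  [0,-35,0],
  [0,-35,0],
  [0,-35,0],
  [0,-35,0],
  [0,-20,0],
  [0,0,0],
], twist=[0,0,0,0,0,0,0,0,0,0,0,0,0,0,0,0,0], jaw=62)

```text
time: 34.25
position: [0.5519, -0.1932, 0.1762]
tool_rot: [-0.036, 0.999, -0.001, 0.001]
ft_force: [0.5, -0.1, -0.0]
grip_width: 0.0618
```

```bash
python3 - <<'E'
from h import *
go([.602,-.190,.12],90)
c=snap('top')
import h
for t in (207,211,215): h.THR=t; print(plates(c,[(.602,-.19)]))
crop(c,185,160,345,250,5,'lt.png')
s=snap('side'); crop(s,160,130,260,230,6,'l.png')
E
```

```text
t 34.25 pos [ 551.9 -193.2  176.2] jawang 94.07 tilt 0.21 w 61.8 F [ 0.5 -0.1 -0. ] q [-0.53  0.55  1.6  -0.    0.99 -2.17]
target [ 0.602 -0.19   0.12 ] tool slide mm [-50.1  -0.2  56.3] twist 4.1 rows>= 3
[None]
[None]
[None]
```

View pics/lt.png

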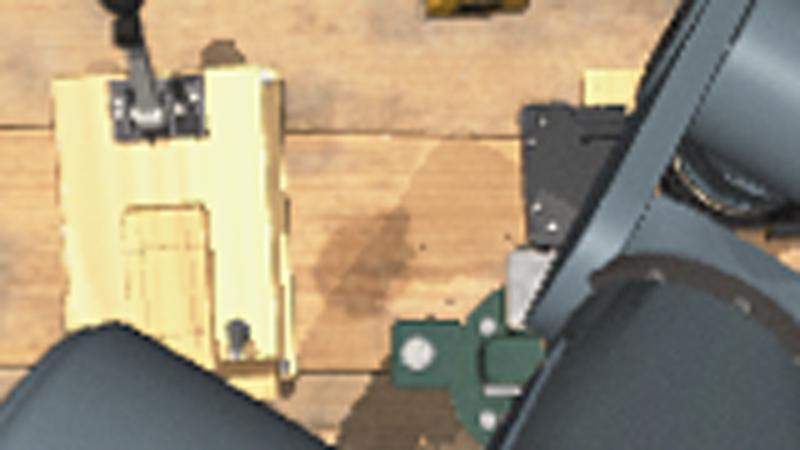

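View pics/l.png

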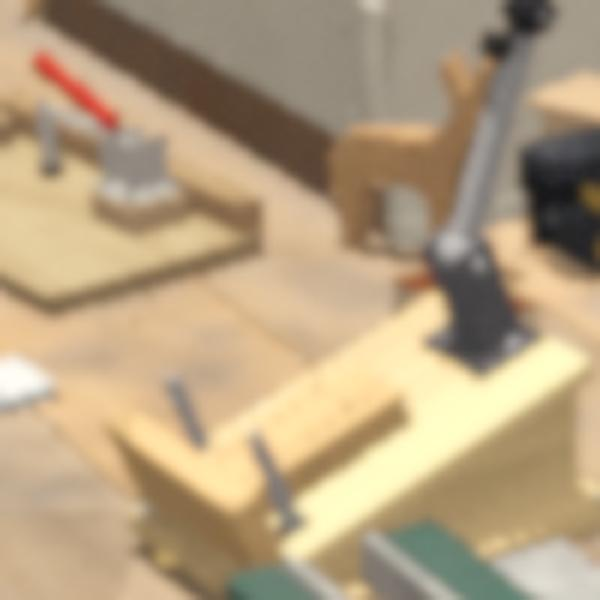

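Request:
step_arm([
  [-20,0,0],
  [-20,0,0],
  [-10,0,20],
  [0,0,20],
  [0,0,15],
  [0,0,0],
  [0,0,0],
], twist=[4,0,0,0,0,0,0], jaw=66)

```text
time: 34.93
position: [0.6002, -0.1844, 0.1199]
tool_rot: [-0.004, 1.0, 0.001, -0.002]
ft_force: [-0.6, 0.0, 0.6]
grip_width: 0.0662
```

```bash
python3 - <<'E'
from h import *
go([.602,-.190,.021],90)
s=snap('side'); crop(s,240,150,370,270,6,'l.png')
E
```

```text
t 34.93 pos [ 600.2 -184.4  119.9] jawang 90.43 tilt 0.20 w 66.2 F [-0.6  0.   0.6] q [-0.48  0.68  1.52  0.    0.94 -2.05]
target [ 0.602 -0.19   0.021] tool slide mm [-2.1 -5.8 98.9] twist 0.4 rows>= 3
```

View pics/l.png

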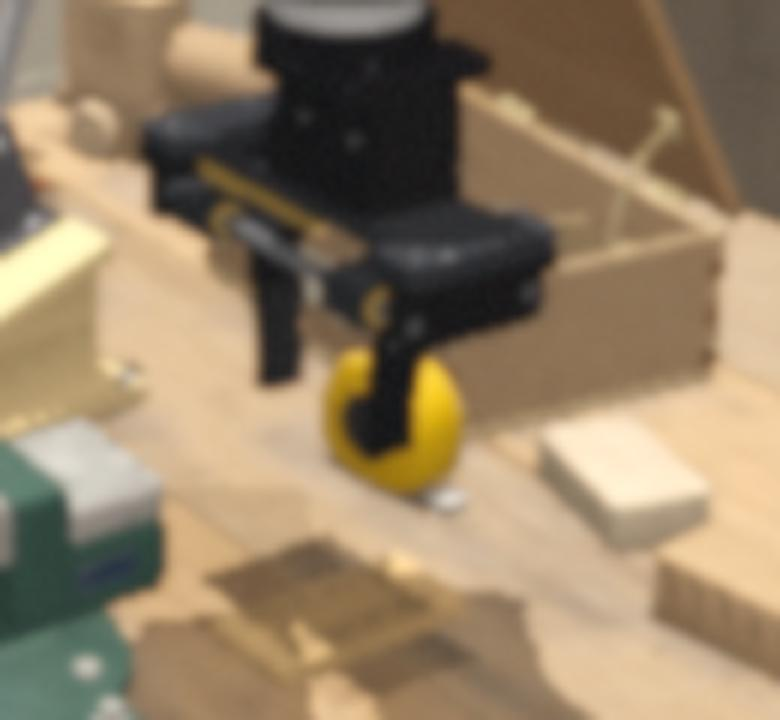

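Request:
step_arm([
  [-2,-5,20],
  [0,0,20],
  [0,0,20],
  [0,0,15],
  [0,0,10],
  [0,0,8],
  [0,0,6],
  [0,0,1.5],
  [0,0,0],
  [0,0,0],
], twist=[0.4,0,0,0,0,0,0,0,0,0])

```text
time: 35.82
position: [0.6037, -0.1917, 0.0208]
tool_rot: [0.001, 1.0, -0.0, 0.001]
ft_force: [-0.3, -0.7, 0.3]
grip_width: 0.0658
```

Request:
step_arm([
  [0,0,0],
  [0,0,0],
  [0,0,0],
  [0,0,0],
  [0,0,0],
  [0,0,0],
], twist=[0,0,0,0,0,0], jaw=35, force=25)

```text
time: 36.32
position: [0.6034, -0.1915, 0.0205]
tool_rot: [0.001, 1.0, -0.0, 0.0]
ft_force: [-1.3, 1.0, 3.6]
grip_width: 0.0495
```

Request:
step_arm([
  [0,0,-5],
  [0,0,-15],
  [0,0,-25],
  [0,0,-30],
  [0,0,-30],
  [0,0,-30],
  [0,0,-20],
  [15,0,0],
  [25,0,0],
  [25,0,0],
  [25,0,0],
  [20,0,0],
  [0,0,0],
  [0,0,0],
], twist=[0,0,0,0,0,0,0,0,0,0,0,0,-4.2,0])

```text
time: 37.48
position: [0.4918, -0.1911, 0.1753]
tool_rot: [-0.036, 0.999, 0.0, -0.0]
ft_force: [0.2, -0.7, 0.2]
grip_width: 0.0499
```

```bash
python3 - <<'E'
from h import *
place(3,x=55)
s=snap('side'); crop(s,200,120,330,220,6,'l.png')
E
```

```text
t 37.48 pos [ 491.8 -191.1  175.3] jawang 94.15 tilt 0.05 w 49.9 F [ 0.2 -0.7  0.2] q [-0.58  0.49  1.74 -0.    0.91 -2.23]
target [0.4968 0.1037 0.1511] tool slide mm [-26.3 293.7  24.3] twist -0.1 rows>= 9
```

View pics/l.png

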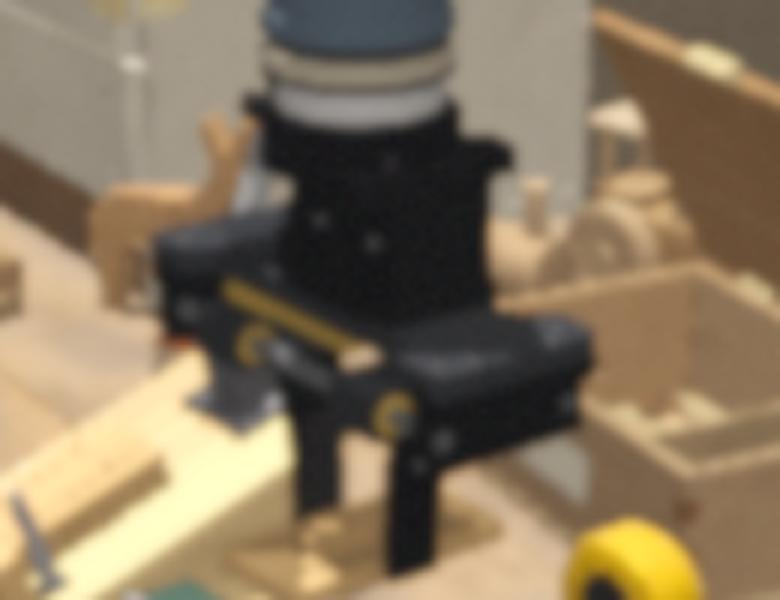

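Request:
step_arm([
  [-1,15,0],
  [-2,25,0],
  [-3,30,0],
  [-3,30,0],
  [-3,30,0],
  [-3,30,0],
  [-3,30,0],
  [-3,30,0],
  [-3,30,0],
  [-3,25,5],
  [0,19,10],
  [0,0,9],
  [0,0,0],
  [0,0,0],
], twist=[0,0,0,0,0,0,0,0,0,0,0,0,0,0])

```text
time: 38.7
position: [0.4986, 0.1041, 0.1505]
tool_rot: [-0.036, 0.999, -0.0, -0.001]
ft_force: [1.0, 0.2, -0.0]
grip_width: 0.0496
```

```bash
python3 - <<'E'
from h import *
place(3,x=56,dz=0)
E
```

```text
t 38.70 pos [498.6 104.1 150.5] jawang 94.15 tilt 0.08 w 49.6 F [ 1.   0.2 -0. ] q [-0.01  0.51  1.81 -0.    0.83 -1.66]
target [0.4977 0.1038 0.0914] tool slide mm [ 0.8 -0.3 59.1] twist -0.1 rows>= 2
```

Request:
step_arm([
  [0,0,12],
  [0,0,14],
  [0,0,12],
  [0,0,4],
  [0,0,4],
  [0,0,4],
  [0,0,3],
  [0,0,3],
  [0,0,2],
  [0,0,1.5],
  [0,0,0],
  [0,0,0],
], twist=[0,0,0,0,0,0,0,0,0,0,0,0], force=8)

```text
time: 39.7
position: [0.4991, 0.1039, 0.0916]
tool_rot: [-0.036, 0.999, 0.0, 0.0]
ft_force: [0.9, -0.9, -0.6]
grip_width: 0.0495
```

Request:
step_arm([
  [0.5,0,0.2],
  [1,0,0.3],
  [1,0,0.3],
  [1,0,0.3],
  [0.5,0,0.2],
  [0,0,0],
], twist=[0,0,0,0,0,0])

```text
time: 40.2
position: [0.4946, 0.1036, 0.0902]
tool_rot: [-0.036, 0.999, 0.0, -0.0]
ft_force: [-0.2, 0.0, 0.1]
grip_width: 0.05
```

```bash
python3 - <<'E'
from h import *
place(3,x=52,dz=0)
s=snap('side'); crop(s,160,130,260,230,6,'l.png')
E
```

```text
t 40.20 pos [494.6 103.6  90.2] jawang 94.13 tilt 0.04 w 50.0 F [-0.2  0.   0.1] q [-0.01  0.61  1.86  0.    0.68 -1.66]
target [0.4939 0.1035 0.0902] tool slide mm [ 0.6 -0.   0. ] twist -0.1 rows>= 1
```

View pics/l.png

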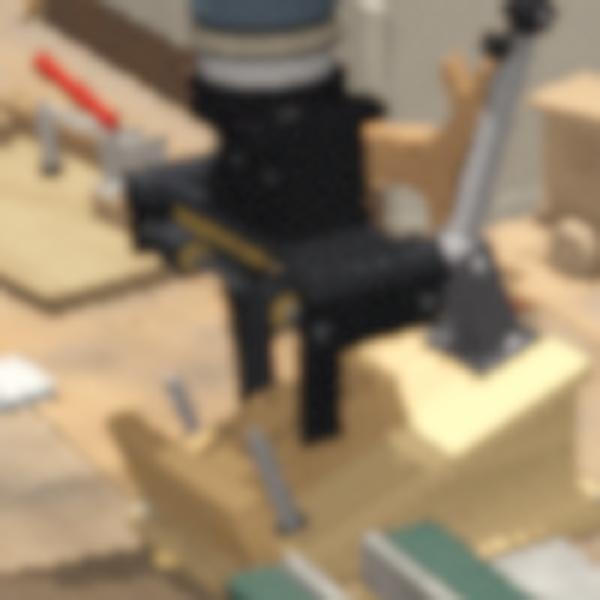

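Request:
step_arm([
  [1,0,0.3],
  [1,0,0.3],
  [1,0,0.3],
  [0,0,0],
], twist=[0,0,0,0])

```text
time: 40.58
position: [0.4939, 0.1035, 0.0899]
tool_rot: [-0.036, 0.999, 0.0, 0.002]
ft_force: [3.1, 1.1, 2.2]
grip_width: 0.0497
```

Request:
step_arm([
  [0,0,0],
  [0,0,0],
  [0,0,0],
  [0,0,-10],
  [0,0,-20],
  [0,0,-30],
  [0,0,-30],
  [0,30,-15],
  [0,35,0],
  [0,35,0],
  [0,35,0],
  [0,35,0],
  [5,35,0],
  [10,35,0],
  [10,20,0],
  [10,0,0],
  [10,0,0],
  [10,0,0],
  [10,0,0],
  [0,0,0],
], twist=[0,0,0,0,0,0,0,0,0,0,0,0,0,0,0,0,0,0,0,0], jaw=62)

```text
time: 42.25
position: [0.4057, 0.3562, 0.1943]
tool_rot: [-0.036, 0.999, -0.001, -0.002]
ft_force: [-0.3, -0.1, -0.6]
grip_width: 0.0619
```

```bash
python3 - <<'E'
from h import *
state()
c=snap('top'); crop(c,185,160,265,250,6.6,'lt.png')
s=snap('side'); crop(s,160,140,260,230,7,'l.png')
E
```

```text
t 42.25 pos [405.7 356.2 194.3] jawang 94.09 tilt 0.21 w 61.9 F [-0.3 -0.1 -0.6] q [ 0.51  0.48  1.69  0.    0.98 -1.13]
```

View pics/lt.png

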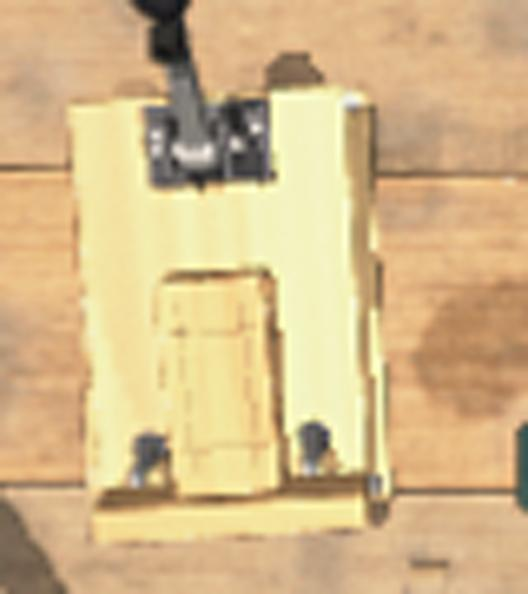

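View pics/l.png

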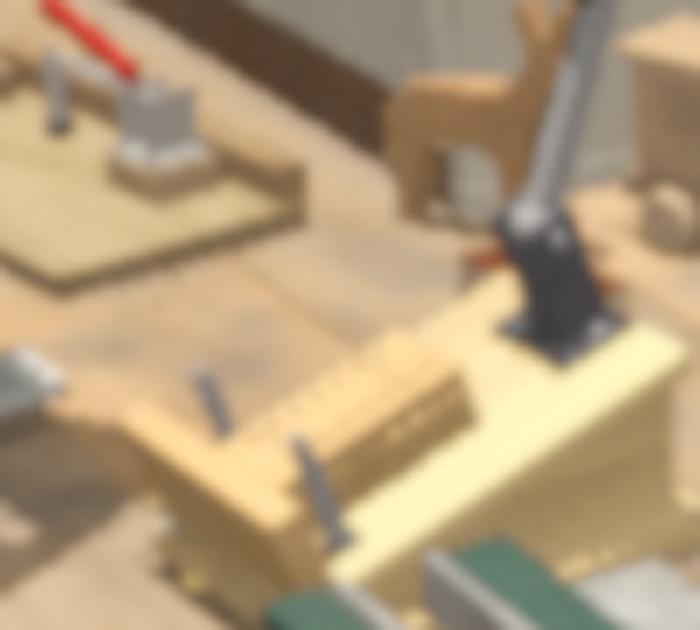

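```bash
cat >> h.py <<'E'
def bedxy(c,u,v,zl=0,bed=None):
    bed=bed or BED
    x,y=ray(c,u,v); d=camR(c)@np.array([x,y,1]); M,o=bedT(*bed); n=M[:,2]; C=np.asarray(c['origin'])
    t=((o+n*zl-C)@n)/(d@n); return ((C+t*d-o)@M*1e3).round(1)
E
python3 - <<'E'
from h import *
c=last('top'); tp=lambda a,b:(185+(a+.5)/6.6-.5,160+(b+.5)/6.6-.5)
for p in [(163,279),(268,276),(160,300),(177,494),(279,488),(275,380)]: print(p,bedxy(c,*tp(*p),.030))
from ov import overlay
overlay('side',(160,140,260,230),7,'ls.png',BED,[([(104,25,30),(104,-25,30),(0,25,30),(0,-25,30),(104,-25,0),(104,-25,10),(104,-25,20)],(255,255,0))])
E
```

```text
(163, 279) [105.9  23.2  30. ]
(268, 276) [104.5 -25.6  30. ]
(160, 300) [96.  25.4 30. ]
(177, 494) [ 2.  24.7 30. ]
(279, 488) [  2.2 -23.7  30. ]
(275, 380) [ 54.7 -25.5  30. ]
```

View pics/ls.png

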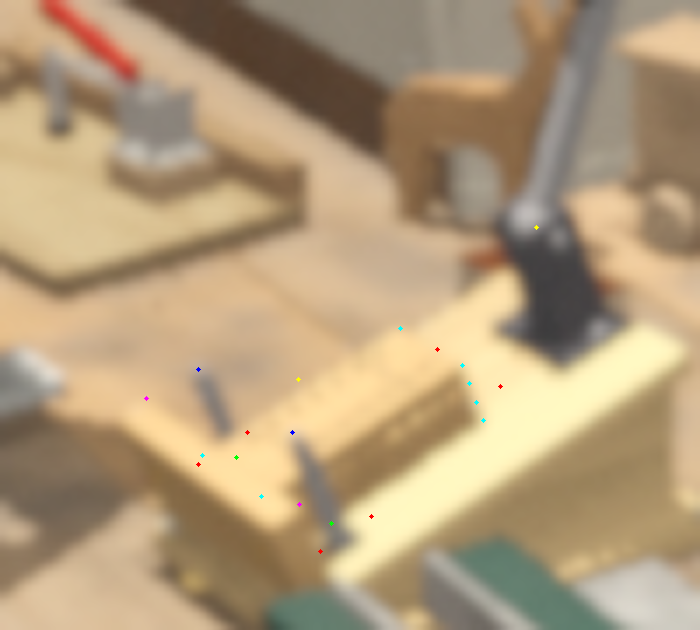

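```bash
python3 - <<'E'
from h import *
from scipy.optimize import least_squares
c=last('top')
tp=lambda a,b:(120+(a+.5)/3.8-.5,150+(b+.5)/3.8-.5)
T=[((14,430),(-48,52)),((132,424),(-48,-52)),((43,297),(64,25)),((104,295),(64,-25)),((14,402),(-22,52)),((134,393),(-22,-52)),((28,414),(-35,40)),((120,409),(-35,-40))]
px=np.array([tp(*a) for a,_ in T]);P=np.array([(x,y,10) for _,(x,y) in T])/1e3
def W(v): return P@R.from_euler('z',v[2]).as_matrix().T+[v[0],v[1],0]
f=lambda v:(w2px(c,W(v))-px).ravel()
r=least_squares(f,[.4,.37,.07],loss='soft_l1');print(r.x.round(4),f(r.x).reshape(-1,2).round(1).tolist())
state()
E
```

```text
[0.3985 0.3685 0.0694] [[0.2, -0.1], [0.5, 0.1], [0.2, 0.3], [-0.9, 0.1], [0.1, -0.7], [-0.2, 0.2], [0.0, -0.1], [-0.1, 0.2]]
t 42.35 pos [408.5 357.1 194.7] jawang 94.07 tilt 0.02 w 62.0 F [ 0.6  0.3 -0.6] q [ 0.51  0.48  1.69 -0.    0.98 -1.13]
```

```bash
python3 - <<'E'
from h import *
c=last('top')
im=c['color'][220:240,198:242]; s=18
im=cv2.resize(im,None,fx=s,fy=s,interpolation=cv2.INTER_CUBIC)
def dr(p,col):
    for a in ((w2px(c,b2w(np.array(p)/1e3,(.453,.101,.0735)))-[198,220]+.5)*s-.5).astype(int): cv2.circle(im,tuple(int(t) for t in a),3,col,-1)
dr([[18,40,58],[18,-40,58]],(255,0,0));dr([[18,40,0],[18,-40,0]],(0,255,0));dr([[18,40,50],[18,-40,50]],(0,0,255))
cv2.imwrite('pics/pins.png',im)
E
```

```text
(no output)
```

View pics/pins.png

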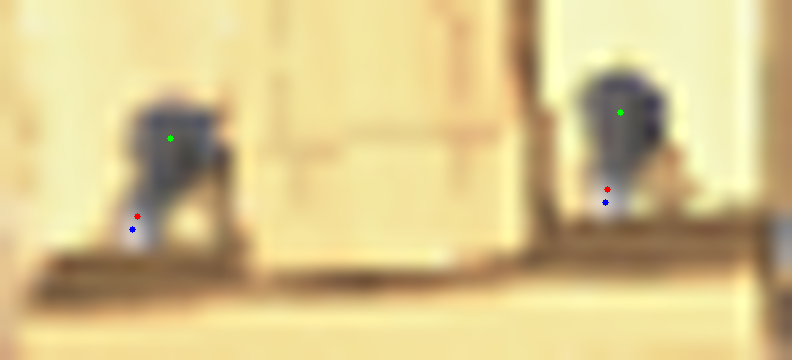

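```bash
sed -i 's/^BED=.*/BED=(0.4530,0.1010,0.0735)/' h.py; python3 - <<'E'
from h import *
go([.4234,.3702,.0215],94.0)
E
```

```text
t 42.35 pos [408.5 357.1 194.7] jawang 94.07 tilt 0.02 w 62.0 F [ 0.6  0.3 -0.6] q [ 0.51  0.48  1.69 -0.    0.98 -1.13]
target [0.4234 0.3702 0.0215] tool slide mm [-15.7  12.  173.2] twist 0.1 rows>= 5
```

Request:
step_arm([
  [-8,6,0],
  [-8,6,10],
  [0,0,25],
  [0,0,25],
  [0,0,25],
  [0,0,25],
  [0,0,20],
  [0,0,0],
  [0,0,0],
], twist=[0,0,0,0,0,0,0,0,0])

```text
time: 43.1
position: [0.4242, 0.371, 0.0634]
tool_rot: [-0.036, 0.999, -0.0, -0.001]
ft_force: [0.1, -0.1, -0.0]
grip_width: 0.0624
```

```bash
python3 - <<'E'
from h import *
go([.4234,.3702,.0215],94.0)
E
```

```text
t 43.10 pos [424.2 371.   63.4] jawang 94.08 tilt 0.09 w 62.4 F [ 0.1 -0.1 -0. ] q [ 0.52  0.71  1.72 -0.    0.72 -1.12]
target [0.4234 0.3702 0.0215] tool slide mm [ 0.8 -0.7 41.9] twist 0.1 rows>= 2
```

Request:
step_arm([
  [1,-1,12],
  [0,0,12],
  [0,0,8],
  [0,0,6],
  [0,0,4],
  [0,0,0],
  [0,0,0],
], twist=[0,0,0,0,0,0,0])

```text
time: 43.68
position: [0.4227, 0.3701, 0.0224]
tool_rot: [-0.036, 0.999, 0.0, 0.0]
ft_force: [0.2, -0.2, 0.6]
grip_width: 0.062
```

Request:
step_arm([
  [0,0,0],
  [0,0,0],
  [0,0,0],
  [0,0,0],
  [0,0,0],
  [0,0,0],
], twist=[0,0,0,0,0,0], jaw=35, force=6)

```text
time: 44.18
position: [0.4229, 0.3703, 0.0228]
tool_rot: [-0.036, 0.999, 0.0, 0.0]
ft_force: [-0.1, 0.2, 3.0]
grip_width: 0.0502
```

Request:
step_arm([
  [0.2,0,-3.5],
  [0.4,0,-4],
  [0.7,0,-4],
  [0.9,0,-4],
  [1,0,-4],
  [0.8,0,-3],
  [0,0,0],
  [0,0,0],
], twist=[0,0,0,0,0,0,0,0])

```text
time: 44.85
position: [0.4186, 0.3698, 0.0451]
tool_rot: [-0.036, 0.999, 0.0, 0.0]
ft_force: [0.2, -0.1, -1.7]
grip_width: 0.05
```

```bash
python3 - <<'E'
from h import *
state()
s=snap('side'); crop(s,110,150,230,240,6.5,'l.png')
E
```

```text
t 44.85 pos [418.6 369.8  45.1] jawang 94.14 tilt 0.03 w 50.0 F [ 0.2 -0.1 -1.7] q [ 0.52  0.73  1.74 -0.    0.67 -1.12]
```

View pics/l.png

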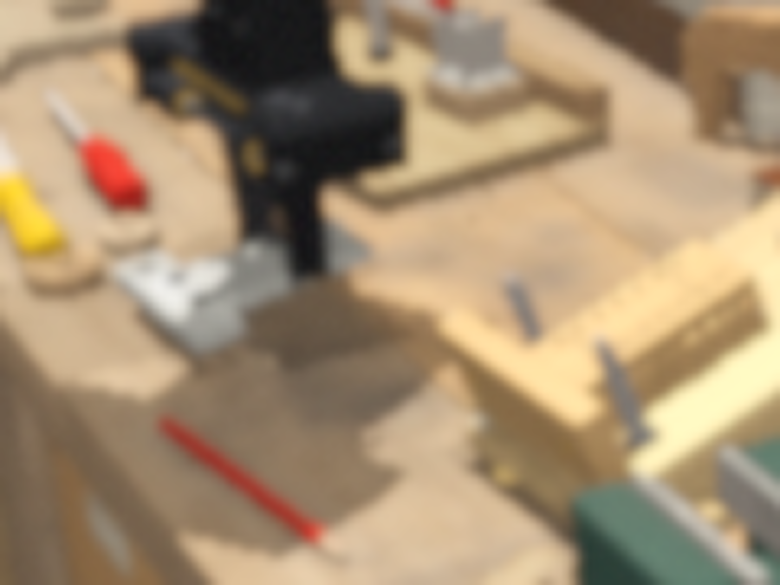

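```bash
cat >> h.py <<'E'
def tmpl_overlay(n,box,s,fn,tcp,yaw,tilt,sx=25.,pz=8.,col=(0,0,255),im=None):
    c=last(n); u0,v0,u1,v1=box
    if im is None: im=cv2.resize(c['color'][v0:v1,u0:u1],None,fx=s,fy=s,interpolation=cv2.INTER_CUBIC)
    M=(R.from_euler('z',yaw)*R.from_euler('y',-np.radians(tilt))).as_matrix()
    patch=np.array(tcp)-[0,0,.0068+pz/1e3]
    patch=np.array(tcp)-[0,0,.0148]
    P=np.array([(-48,52,10),(-48,-52,10),(-22,-52,10),(-22,-25,10),(64,-25,10),(64,25,10),(-22,25,10),(-22,52,10)],float)
    Wd=(P-[sx,0,pz])/1e3@M.T+patch
    q=((w2px(c,Wd)-[u0,v0]+.5)*s-.5).astype(np.int32)
    cv2.polylines(im,[q.reshape(-1,1,2)],True,col,1); cv2.imwrite('pics/'+fn,im); return im
E
python3 - <<'E'
from h import *
im=tmpl_overlay('side',(110,150,230,240),6.5,'l2.png',(.4186,.3698,.0451),.0727,18)
tmpl_overlay('side',(110,150,230,240),6.5,'l2.png',(.4186,.3698,.0451),.0727,0,col=(0,255,0),im=im)
E
```

```text
(no output)
```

View pics/l2.png

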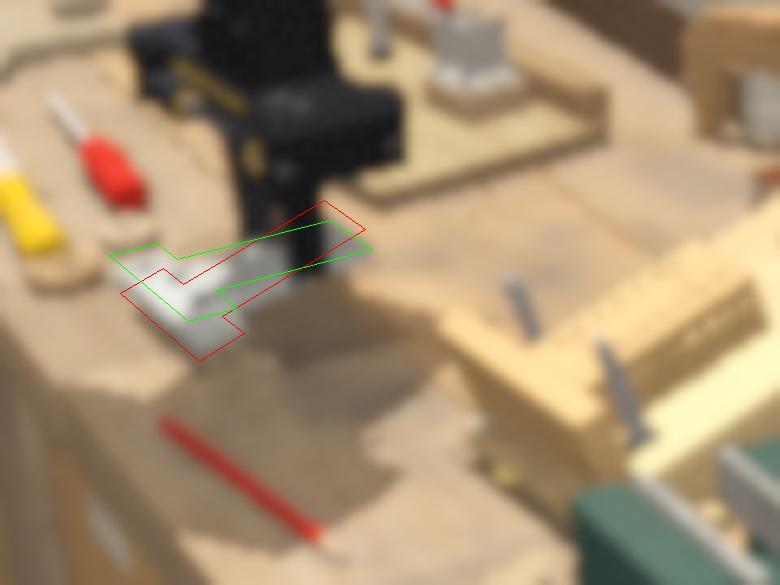

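Request:
step_arm([
  [0,0,0],
  [0,0,0],
  [0,0,0],
  [0,0,0],
  [0,0,0],
  [0,0,0],
], twist=[0,0,0,0,0,0], force=3)

```text
time: 45.4
position: [0.4185, 0.3697, 0.0448]
tool_rot: [-0.036, 0.999, -0.0, -0.0]
ft_force: [-0.7, -0.5, -1.6]
grip_width: 0.0499
```

```bash
python3 - <<'E'
from h import *
state()
s=snap('side')
im=tmpl_overlay('side',(110,150,230,240),6.5,'l2.png',(.4186,.3698,.0451),.0727,18)
tmpl_overlay('side',(110,150,230,240),6.5,'l2.png',(.4186,.3698,.0451),.0727,0,col=(0,255,0),im=im)
E
```

```text
t 45.40 pos [418.5 369.7  44.8] jawang 94.13 tilt 0.02 w 49.9 F [-0.7 -0.5 -1.6] q [ 0.52  0.73  1.74  0.    0.67 -1.12]
```

View pics/l2.png

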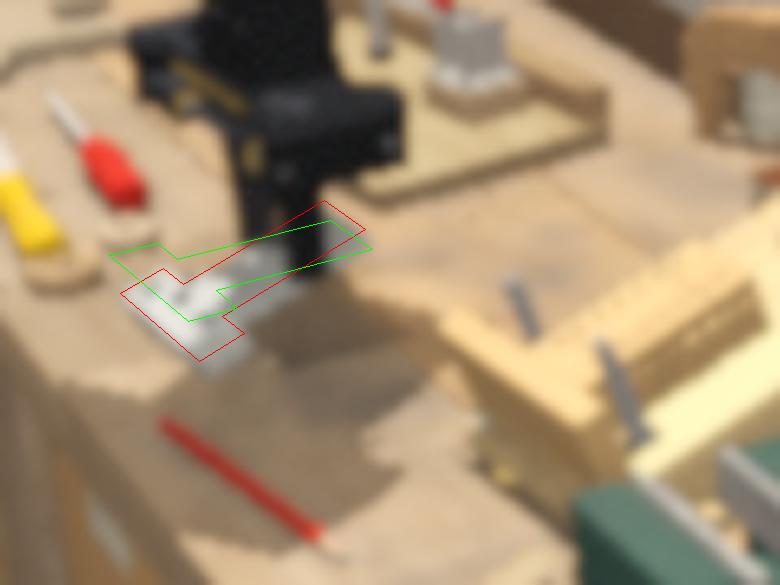

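Request:
step_arm([
  [0,0,0],
  [0,0,0],
  [0,0,0],
  [0,0,0],
  [0,0,0],
  [0,0,-5],
  [0,0,-15],
  [0,0,-20],
  [0,0,-25],
  [0,0,-25],
  [0,0,-20],
  [0,0,0],
  [0,0,0],
], twist=[0,0,0,0,0,0,0,0,0,0,0,0,0], force=55)

```text
time: 46.53
position: [0.4192, 0.3702, 0.156]
tool_rot: [-0.036, 0.999, 0.001, 0.001]
ft_force: [0.3, -0.7, -2.0]
grip_width: 0.0482
```

```bash
python3 - <<'E'
from h import *
o,M,p,a=state()
s=snap('side')
b=(110,110,230,200)
im=tmpl_overlay('side',b,6.5,'l2.png',p,.0727,18)
tmpl_overlay('side',b,6.5,'l2.png',p,.0727,12,col=(0,255,0),im=im)
E
```

```text
t 46.53 pos [419.2 370.2 156. ] jawang 94.13 tilt 0.19 w 48.2 F [ 0.3 -0.7 -2. ] q [ 0.52  0.55  1.68 -0.    0.91 -1.12]
```

View pics/l2.png

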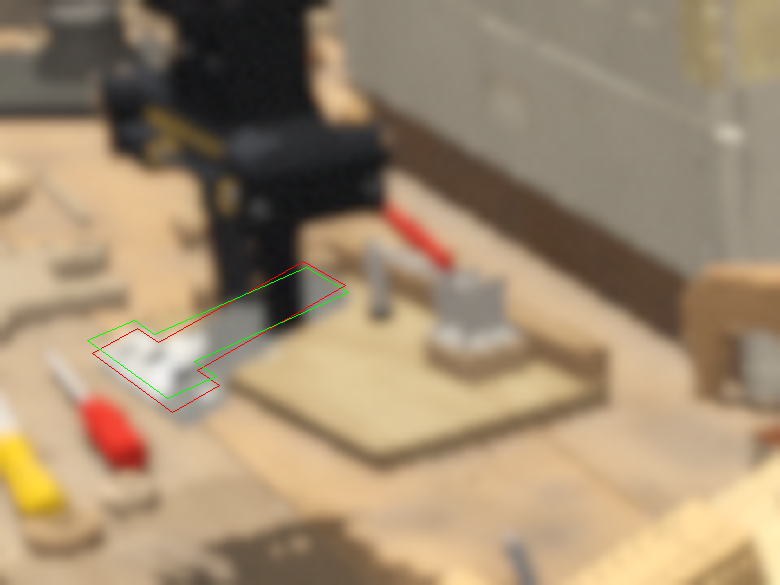

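```bash
python3 - <<'E'
from h import *
o,M,p,a=state()
for n in('side','top'):
    c=snap(n); C=cloud(c)
    Rz=R.from_euler('z',.0727).as_matrix()
    L=(C-p)@Rz  # template-yaw frame, relative TCP
    hsv=cv2.cvtColor(c['color'],cv2.COLOR_BGR2HSV)
    m=(L[...,0]>-.085)&(L[...,0]<.05)&(abs(L[...,1])<.06)&(L[...,2]<0.005)&(L[...,2]>-.07)&(hsv[...,1]<60)&(hsv[...,2]>90)
    A=L[m]; print(n,len(A))
    if len(A)<20: continue
    for it in range(5):
        q=np.linalg.lstsq(np.c_[A[:,:2],np.ones(len(A))],A[:,2],rcond=None)[0]; e=A[:,2]-np.c_[A[:,:2],np.ones(len(A))]@q; A=A[abs(e)<max(.002,2*np.std(e))]
    print('slope x deg',np.degrees(np.arctan(q[0])),'y',np.degrees(np.arctan(q[1])),'z0',q[2],len(A),np.std(e),A.min(0),A.max(0))
c=last('side'); crop(c,115,140,175,185,13,'l3.png')
E
```

```text
t 46.58 pos [418.3 369.6 154.7] jawang 94.13 tilt 0.00 w 47.9 F [-0.7 -0.1 -2.6] q [ 0.52  0.55  1.68 -0.    0.91 -1.12]
side 313
slope x deg 17.585710463556232 y 0.1370720226739499 z0 -0.013240759963355553 238 0.0015180933223463559 [-0.06993478 -0.05726053 -0.03789737] [ 0.03782371  0.05142915 -0.00106094]
top 321
slope x deg 17.01224682141221 y 0.04797844305167113 z0 -0.01692294556121468 266 0.0014779700703862336 [-0.07060551 -0.05129026 -0.04078188] [-0.03518189  0.05103463 -0.02631401]
```

View pics/l3.png

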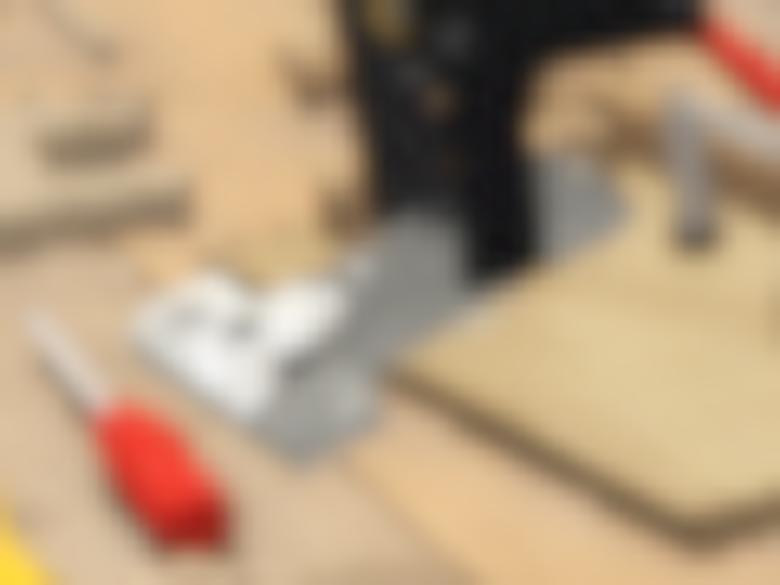

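```bash
cat >> h.py <<'E'
def tseat(dn,sx=25,pz=10,y=0,stack=30,ddx=0):
    P=bp(53+sx+ddx,y,stack+pz+dn)+[0,0,.0148]
    go(P,JA); return P
E
python3 - <<'E'
from h import *
tseat(60); tseat(0)
E
```

```text
t 46.68 pos [417.6 369.1 153.5] jawang 94.12 tilt 0.17 w 48.5 F [-0.1 -0.5 -1.4] q [ 0.52  0.56  1.68 -0.    0.91 -1.12]
target [0.4962 0.1042 0.168 ] tool slide mm [ -59.3 -269.9  -14.3] twist -0.1 rows>= 8
t 46.68 pos [417.6 369.1 153.5] jawang 94.12 tilt 0.17 w 48.5 F [-0.1 -0.5 -1.4] q [ 0.52  0.56  1.68 -0.    0.91 -1.12]
target [0.5147 0.1055 0.1109] tool slide mm [ -78.  -269.8   42.7] twist -0.1 rows>= 8
```

Request:
step_arm([
  [0,0,-8],
  [-3,-10,-8],
  [-5,-18,0],
  [-5,-22,0],
  [-5,-22,0],
  [-5,-22,0],
  [-5,-22,0],
  [-5,-22,0],
  [-5,-22,0],
  [-5,-22,0],
  [-5,-22,0],
  [-5,-22,0],
  [-5,-18,0],
  [-4,-14,0],
  [-2,-9,0],
  [0,-3,0],
  [0,0,0],
  [0,0,0],
], twist=[0,0,0,0,0,0,0,0,0,0,0,0,0,0,0,0,0,0])

```text
time: 48.18
position: [0.5014, 0.1054, 0.1708]
tool_rot: [-0.036, 0.999, 0.0, -0.0]
ft_force: [-1.2, 0.2, -1.1]
grip_width: 0.0485
```

```bash
python3 - <<'E'
from h import *
P=tseat(60)
o,M,p,a=state()
for n in('side','top'):
    c=snap(n); C=cloud(c)
    Rz=R.from_euler('z',.0735).as_matrix()
    L=(C-p)@Rz
    hsv=cv2.cvtColor(c['color'],cv2.COLOR_BGR2HSV)
    m=(L[...,0]>-.085)&(L[...,0]<.05)&(abs(L[...,1])<.06)&(L[...,2]<0.005)&(L[...,2]>-.06)&(hsv[...,1]<60)&(hsv[...,2]>90)
    A=L[m]; print(n,len(A))
    if len(A)<20: continue
    for it in range(5):
        q=np.linalg.lstsq(np.c_[A[:,:2],np.ones(len(A))],A[:,2],rcond=None)[0]; e=A[:,2]-np.c_[A[:,:2],np.ones(len(A))]@q; A=A[abs(e)<max(.002,2*np.std(e))]
    print('slope x deg',np.degrees(np.arctan(q[0])),'y',np.degrees(np.arctan(q[1])),'z0',q[2],len(A),A.min(0).round(4),A.max(0).round(4))
c=last('side'); crop(c,160,120,260,220,6,'l3.png'); c=last('top'); crop(c,185,190,265,250,9,'lt.png')
E
```

```text
t 48.18 pos [501.4 105.4 170.8] jawang 94.12 tilt 0.04 w 48.5 F [-1.2  0.2 -1.1] q [-0.01  0.48  1.78  0.    0.88 -1.65]
target [0.4962 0.1042 0.168 ] tool slide mm [ 5.3 -0.8  2.8] twist -0.1 rows>= 1
t 48.18 pos [501.4 105.4 170.8] jawang 94.12 tilt 0.04 w 48.5 F [-1.2  0.2 -1.1] q [-0.01  0.48  1.78  0.    0.88 -1.65]
side 459
slope x deg 17.655085133830536 y 0.39380016353102165 z0 -0.013134803162701162 343 [-0.0713 -0.0569 -0.0377] [ 0.0367  0.053  -0.0006]
top 181
slope x deg 17.72688736672073 y -0.3425885694840298 z0 -0.01521254854613869 146 [-0.069  -0.051  -0.0389] [-0.0283  0.0534 -0.0235]
```

View pics/l3.png

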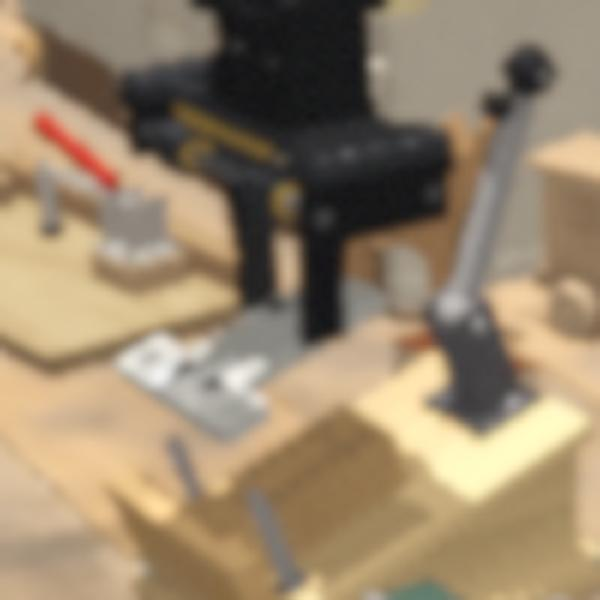

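View pics/lt.png

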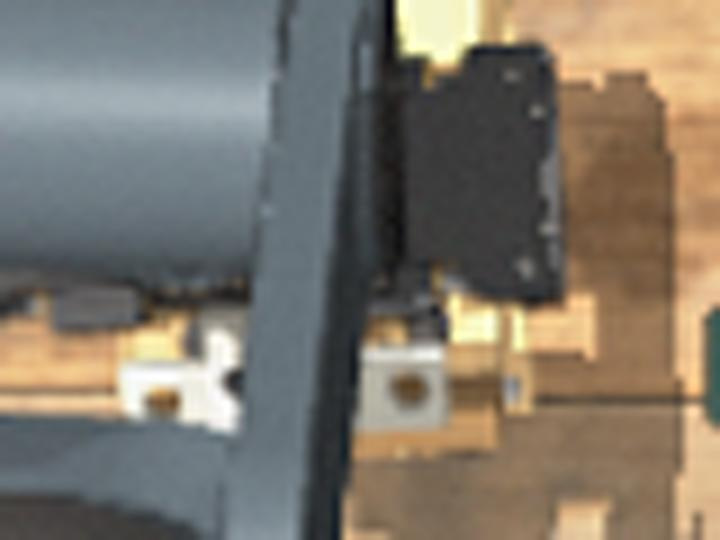

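```bash
python3 - <<'E'
from h import *
c=last('top'); M,o=bedT(*BED)
for u,v in [(163,399),(408,389)]:
    w=px2w(c,185+(u+.5)/9-.5,190+(v+.5)/9-.5,.139); print(w.round(4),((w-o)@M*1e3).round(1))
o_,Mt,p,a=state()
# model prediction
from scipy.spatial.transform import Rotation as R
for y in (40,-40):
    T=(R.from_euler('z',.0735)*R.from_euler('y',-np.radians(17.6))).as_matrix()
    w=T@(np.array([-35-25,y,10-10])/1e3)+p-[0,0,.0148]; print('model',w.round(4),((w-o)@M*1e3).round(1))
E
```

```text
[0.4432 0.141  0.139 ] [ 26.   40.6 102. ]
[0.4478 0.0617 0.139 ] [ 24.8 -38.8 102.3]
t 48.28 pos [501.3 105.8 170.8] jawang 94.18 tilt 0.03 w 48.3 F [ 0.1 -0.1 -1.4] q [-0.01  0.48  1.78  0.    0.88 -1.65]
model [0.4414 0.1415 0.1379] [ 23.9  41.3 101.5]
model [0.4472 0.0617 0.1379] [ 23.9 -38.7 101.5]
```

Request:
step_arm([
  [3.4,-1,1.1],
  [3.3,0,1.1],
  [0,0,0],
  [-1.9,0,6],
  [-1.9,0,6],
  [-1.9,0,6],
  [-2,0,6],
  [0,0,0],
  [0,0,0],
], twist=[0,0,0,0,0,0,0,0,0])

```text
time: 49.03
position: [0.5027, 0.1041, 0.1439]
tool_rot: [-0.036, 0.999, 0.0, -0.001]
ft_force: [-0.3, 0.1, -1.5]
grip_width: 0.0485
```

```bash
python3 - <<'E'
from h import *
o_,Mt,p,a=state(); M,o=bedT(*BED)
c=snap('top'); s=snap('side'); 
T=(R.from_euler('z',.0735)*R.from_euler('y',-np.radians(17.6))).as_matrix()
w=T@(np.array([-35-25,0,0])/1e3)+p-[0,0,.0148]; print('model',w.round(4),((w-o)@M*1e3).round(1))
crop(s,160,140,250,220,8,'l3.png'); crop(c,195,215,255,250,13,'lt.png')
E
```

```text
t 49.03 pos [502.7 104.1 143.9] jawang 94.12 tilt 0.09 w 48.5 F [-0.3  0.1 -1.5] q [-0.01  0.52  1.8   0.    0.82 -1.66]
model [0.4457 0.0999 0.1109] [16.8 -0.5 75.5]
```

View pics/l3.png

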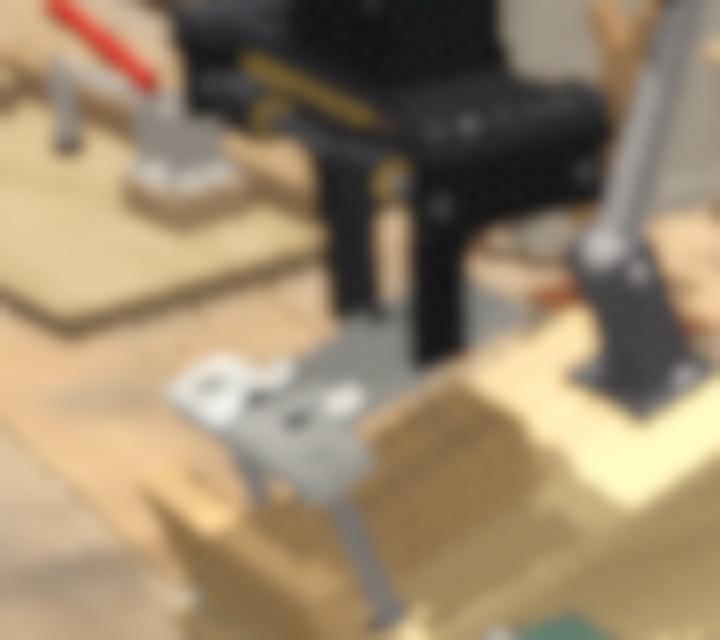

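View pics/lt.png

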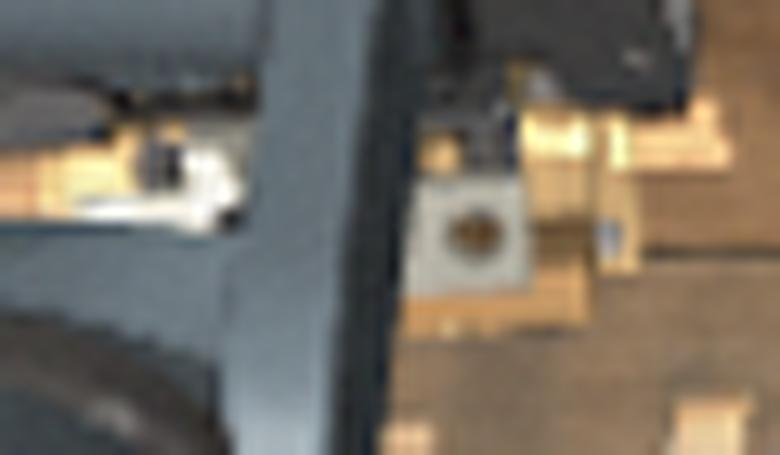

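```bash
python3 - <<'E'
from h import *
c=last('top')
u,v=195+(475.5)/13-.5,215+(235.5)/13-.5
for z in (.074,.0755,.077): print(bedxy(c,u,v,z))
q=(w2px(c,b2w(np.array([[18,-40,58],[18,-40,75.5],[18,-40,65]])/1e3,BED))-[195,215]+.5)*13-.5; print(q)
crop(c,226,226,240,240,40,'h.png')
E
```

```text
[ 16.9 -40.5  74. ]
[ 17.4 -40.6  75.5]
[ 17.8 -40.6  77. ]
[[475.89133112 211.45764174]
 [472.42206405 232.46409285]
 [474.51691258 219.77916314]]
```

View pics/h.png

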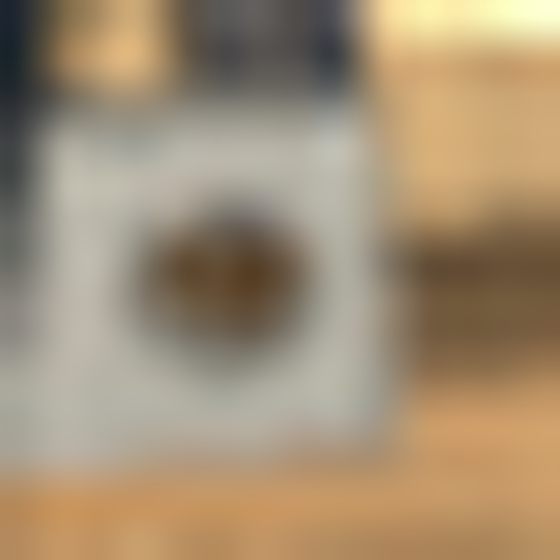

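Request:
step_arm([
  [-0.6,0.5,0],
  [-0.9,0,2.8],
  [-0.9,0,2.8],
  [-0.9,0,2.8],
  [-0.9,0,2.8],
  [0,0,0],
], twist=[0,0,0,0,0,0])

```text
time: 49.63
position: [0.507, 0.1049, 0.1328]
tool_rot: [-0.036, 0.999, 0.0, -0.0]
ft_force: [0.2, 0.0, -1.4]
grip_width: 0.048
```

Request:
step_arm([
  [-0.9,0,2.8],
  [-0.9,0,2.8],
  [0,0,0],
], twist=[0,0,0])

```text
time: 49.88
position: [0.5088, 0.1051, 0.1273]
tool_rot: [-0.036, 0.999, 0.0, -0.0]
ft_force: [-0.4, -0.6, -1.3]
grip_width: 0.0484
```

```bash
python3 - <<'E'
from h import *
o_,Mt,p,a=state(); M,o=bedT(*BED)
T=(R.from_euler('z',.0735)*R.from_euler('y',-np.radians(17.6))).as_matrix()
w=T@(np.array([-35-25,0,0])/1e3)+p-[0,0,.0148]; print('model',w.round(4),((w-o)@M*1e3).round(1))
s=snap('side');crop(s,160,140,250,220,8,'l3.png')
E
```

```text
t 49.88 pos [508.8 105.1 127.3] jawang 94.12 tilt 0.04 w 48.4 F [-0.4 -0.6 -1.3] q [-0.01  0.56  1.8  -0.    0.79 -1.65]
model [0.4518 0.1009 0.0944] [17.5 -0.  57.8]
```

View pics/l3.png

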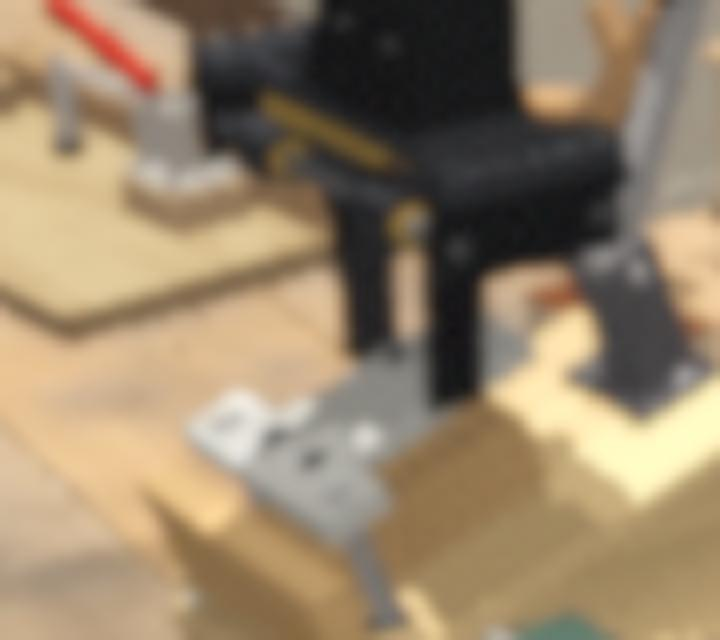

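Request:
step_arm([
  [-0.9,0,2.8],
  [-0.9,0,2.8],
  [-0.9,0,2.8],
  [-0.9,0,2.8],
  [0,0,0],
], twist=[0,0,0,0,0])

```text
time: 50.35
position: [0.5124, 0.1053, 0.116]
tool_rot: [-0.036, 0.999, 0.0, -0.0]
ft_force: [-0.8, -0.2, -2.8]
grip_width: 0.0485
```

Request:
step_arm([
  [-0.5,0,1.4],
  [-0.5,0,1.4],
  [0,0,0],
], twist=[0,0,0])

```text
time: 50.6
position: [0.5135, 0.1054, 0.1136]
tool_rot: [-0.036, 0.999, -0.0, -0.0]
ft_force: [-1.0, -0.5, -1.4]
grip_width: 0.0482
```

```bash
python3 - <<'E'
from h import *
o_,Mt,p,a=state(); M,o=bedT(*BED)
T=(R.from_euler('z',.0735)*R.from_euler('y',-np.radians(17.6))).as_matrix()
w=T@(np.array([-35-25,0,0])/1e3)+p-[0,0,.0148]; print('model',w.round(4),((w-o)@M*1e3).round(1))
s=snap('side');crop(s,160,140,250,220,8,'l3.png')
E
```

```text
t 50.60 pos [513.5 105.4 113.6] jawang 94.13 tilt 0.01 w 48.2 F [-1.  -0.5 -1.4] q [-0.01  0.59  1.8  -0.    0.76 -1.65]
model [0.4564 0.1012 0.0807] [17.7 -0.  43.3]
```

View pics/l3.png

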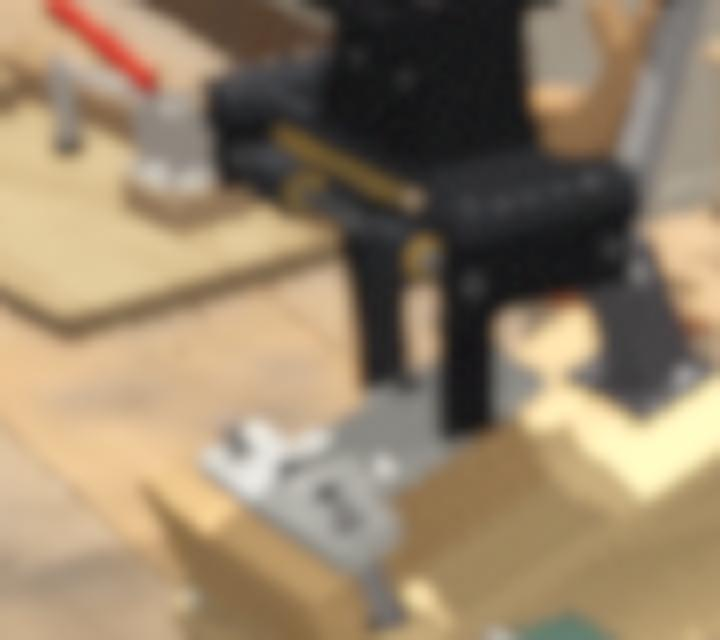

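Request:
step_arm([
  [-0.3,0,1],
  [-0.3,0,1],
  [-0.3,0,1],
  [0,0,0],
], twist=[0,0,0,0], force=12)

```text
time: 50.98
position: [0.5143, 0.1055, 0.1107]
tool_rot: [-0.036, 0.999, 0.0, -0.0]
ft_force: [0.2, 0.5, -1.6]
grip_width: 0.0495
```

Request:
step_arm([
  [-0.3,0,1],
  [0,0,0],
], twist=[0,0])

```text
time: 51.15
position: [0.5147, 0.1055, 0.1099]
tool_rot: [-0.036, 0.999, -0.0, -0.0]
ft_force: [-0.4, -0.6, -0.9]
grip_width: 0.0493
```

```bash
python3 - <<'E'
from h import *
o_,Mt,p,a=state(); M,o=bedT(*BED)
T=(R.from_euler('z',.0735)*R.from_euler('y',-np.radians(17.6))).as_matrix()
w=T@(np.array([-35-25,0,0])/1e3)+p-[0,0,.0148]; print('model',w.round(4),((w-o)@M*1e3).round(1))
s=snap('side');crop(s,160,140,250,220,8,'l3.png')
E
```

```text
t 51.15 pos [514.7 105.5 109.9] jawang 94.13 tilt 0.00 w 49.3 F [-0.4 -0.6 -0.9] q [-0.01  0.59  1.79 -0.    0.75 -1.65]
model [0.4577 0.1013 0.077 ] [17.7 -0.  39.4]
```

View pics/l3.png

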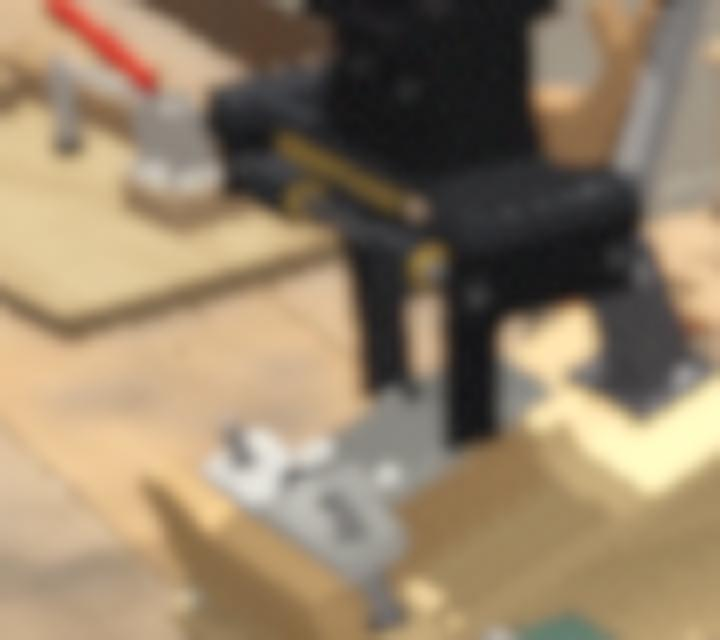

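Request:
step_arm([
  [-0.3,0,1],
  [-0.3,0,1],
  [0,0,0],
], twist=[0,0,0])

```text
time: 51.45
position: [0.515, 0.1055, 0.1093]
tool_rot: [-0.036, 0.999, -0.0, -0.0]
ft_force: [-3.4, -0.5, 10.3]
grip_width: 0.0494
```

Request:
step_arm([
  [-0.3,0,1],
  [-0.3,0,1],
  [0,0,0],
], twist=[0,0,0])

```text
time: 51.7
position: [0.5158, 0.1056, 0.1078]
tool_rot: [-0.036, 0.999, -0.0, 0.0]
ft_force: [-3.7, 0.2, 13.6]
grip_width: 0.0497
```

Request:
step_arm([
  [0.5,0,-1.5],
  [0,0,0],
], twist=[0,0])

```text
time: 51.87
position: [0.5156, 0.1056, 0.1078]
tool_rot: [-0.036, 0.999, -0.0, 0.001]
ft_force: [-0.9, 0.1, 0.1]
grip_width: 0.0499
```

Request:
step_arm([
  [0,0,0],
  [0,0,0],
  [0,0,0],
  [0,0,-10],
  [0,0,-20],
  [0,0,-30],
  [0,0,-30],
  [0,0,-20],
  [10,20,0],
  [10,30,0],
  [10,30,0],
  [0,30,0],
  [0,30,0],
  [0,30,0],
  [0,30,0],
  [0,0,0],
], twist=[0,0,0,0,0,0,0,0,0,0,0,0,0,0,0,0], jaw=62)

```text
time: 53.2
position: [0.4707, 0.3076, 0.2182]
tool_rot: [-0.038, 0.999, 0.002, 0.001]
ft_force: [1.2, -0.7, 0.6]
grip_width: 0.0619
```

```bash
python3 - <<'E'
from h import *
state(); M,o=bedT(*BED)
for n in('side','top'):
    c=snap(n); C=cloud(c); L=(C-o)@M
    hsv=cv2.cvtColor(c['color'],cv2.COLOR_BGR2HSV)
    m=(L[...,0]>.003)&(L[...,0]<.12)&(abs(L[...,1])<.055)&(L[...,2]<.06)&(L[...,2]>.02)&(hsv[...,1]<45)&(hsv[...,2]>150)
    A=L[m]
    for it in range(5):
        q=np.linalg.lstsq(np.c_[A[:,:2],np.ones(len(A))],A[:,2],rcond=None)[0]; e=A[:,2]-np.c_[A[:,:2],np.ones(len(A))]@q; A=A[abs(e)<max(.002,2*np.std(e))]
    print(n,len(A),'slopes',q[:2].round(4),'z at 55',q@[.055,0,1], A.min(0).round(4),A.max(0).round(4))
c=last('side'); crop(c,160,140,260,230,7,'l3.png'); c=last('top'); crop(c,185,160,265,250,6.6,'lt.png')
E
```

```text
t 53.20 pos [470.7 307.6 218.2] jawang 94.37 tilt 0.22 w 61.9 F [ 1.2 -0.7  0.6] q [ 0.38  0.47  1.62  0.    1.05 -1.27]
side 402 slopes [0.0031 0.0058] z at 55 0.04074727883570251 [ 0.0041 -0.0548  0.038 ] [0.1165 0.0497 0.0431]
top 585 slopes [-0.0066  0.001 ] z at 55 0.038450149450431854 [ 0.004  -0.0516  0.0351] [0.1166 0.0517 0.0418]
```

View pics/l3.png

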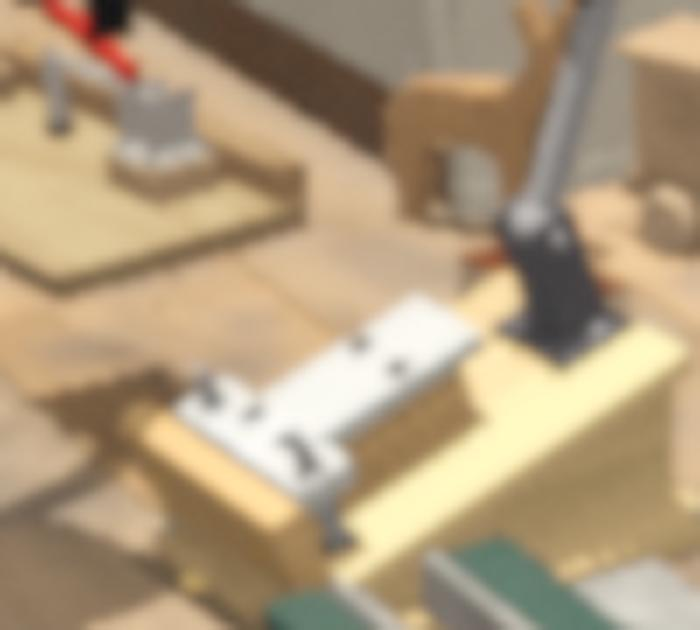

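View pics/lt.png

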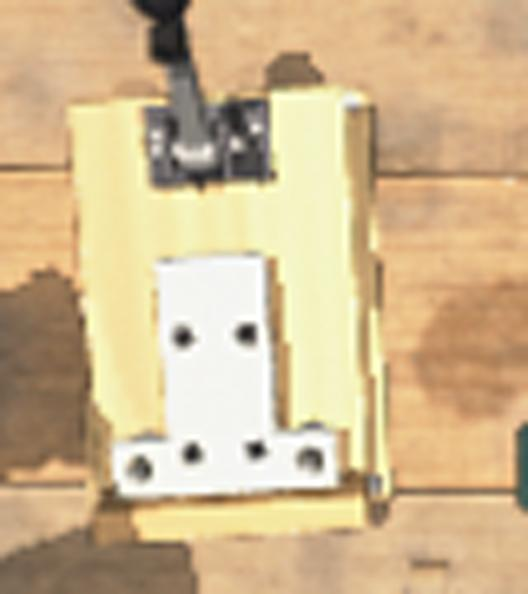

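```bash
cat >> h.py <<'E'
def K(t): return b2w(np.array([.170-.127*np.cos(t),0,.052+.127*np.sin(t)]),BED)[0]
E
python3 - <<'E'
from h import *
print(K(2.25),K(2.22)); go(K(2.25)+[0,0,.1],JA)
c=last('top'); s=last('side'); crop(s,225,105,265,150,14,'kn.png')
# knob centroid by dark pixels in both views
for n,box in(('side',(240,110,265,140)),('top',(195,130,225,168))):
    c=last(n); g=c['color'][box[1]:box[3],box[0]:box[2]].max(2); print(n); 
    q=w2px(c,np.array([K(2.25),K(2.2)])); print('pred',q.round(1))
    ys,xs=np.where(g<60); print(len(xs),xs.mean()+box[0],ys.mean()+box[1])
crop(last('top'),190,125,230,170,14,'knt.png')
E
```

```text
[0.64343301 0.11502209 0.25461953] [0.63986385 0.11475928 0.25592608]
t 53.30 pos [470.6 303.8 217.7] jawang 94.29 tilt 0.02 w 62.2 F [-0.6  0.8  0.3] q [ 0.37  0.47  1.62 -0.    1.05 -1.27]
target [0.6434 0.115  0.3546] tool slide mm [-158.3 -201.2 -136.9] twist 0.1 rows>= 9
side
pred [[247.5 131.5]
 [245.9 131.1]]
27 246.37037037037038 133.07407407407408
top
pred [[208.9 157.3]
 [208.9 159.3]]
88 209.36363636363637 159.38636363636363
```

View pics/kn.png

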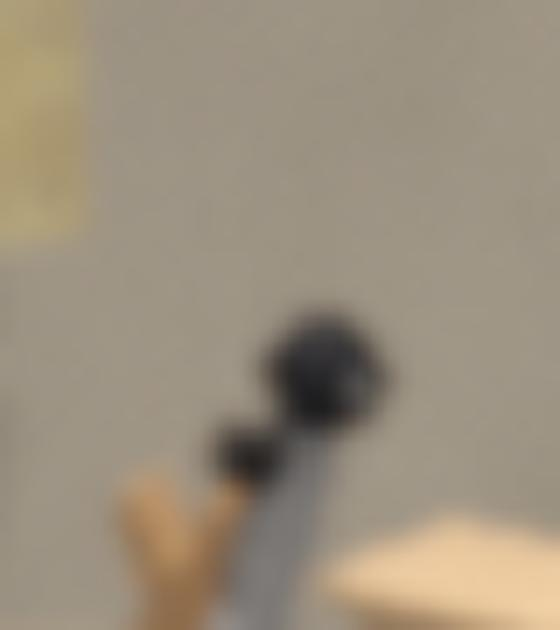

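View pics/knt.png

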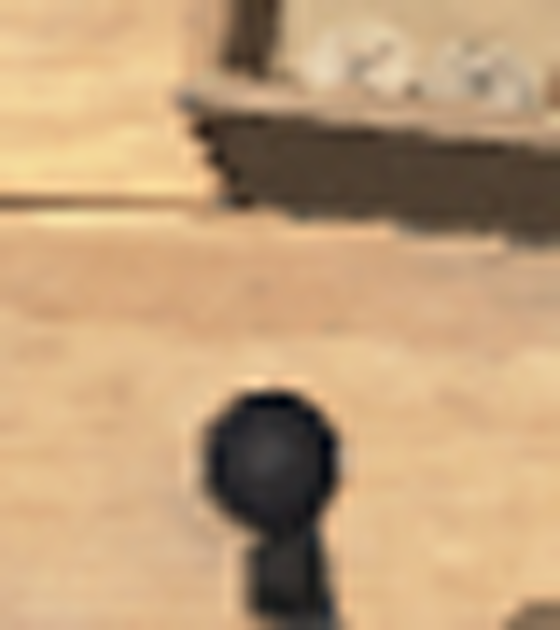

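Request:
step_arm([
  [0,0,-20],
  [0,0,-30],
  [0,0,-30],
  [-10,0,-30],
  [-20,-10,-28],
  [-20,-24,0],
  [-20,-24,0],
  [-20,-24,0],
  [-20,-24,0],
  [-20,-24,0],
  [-20,-24,0],
  [-15,-24,0],
  [-13,-23,0],
  [0,0,0],
  [0,0,0],
], twist=[0,0,0,0,0,0,0,0,0,0,0,0,0,0,0], jaw=50)

```text
time: 54.55
position: [0.6632, 0.1121, 0.3548]
tool_rot: [-0.034, 0.999, -0.0, -0.001]
ft_force: [0.4, -0.2, 0.4]
grip_width: 0.0503
```

```bash
python3 - <<'E'
from h import *
go(K(2.25)+[0,0,.003],JA)
s=snap('side'); crop(s,200,60,300,150,6,'kn.png')
E
```

```text
t 54.55 pos [663.2 112.1 354.8] jawang 93.87 tilt 0.10 w 50.3 F [ 0.4 -0.2  0.4] q [ 0.    0.5   1.15 -0.    1.49 -1.64]
target [0.6434 0.115  0.2576] tool slide mm [19.4  4.2 97.2] twist -0.3 rows>= 3
```

View pics/kn.png

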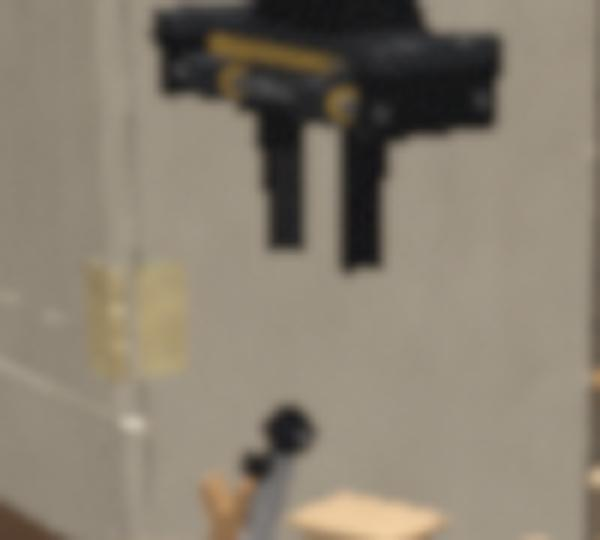

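Request:
step_arm([
  [10,4,0],
  [9,0,0],
  [0,0,15],
  [0,0,20],
  [0,0,20],
  [0,0,15],
  [0,0,12],
  [0,0,8],
  [0,0,4],
  [0,0,3],
  [0,0,0],
  [0,0,0],
], twist=[-0.3,0,0,0,0,0,0,0,0,0,0,0])

```text
time: 55.6
position: [0.6441, 0.1179, 0.2591]
tool_rot: [-0.039, 0.999, -0.0, 0.001]
ft_force: [0.5, -0.2, 0.6]
grip_width: 0.05
```

```bash
python3 - <<'E'
from h import *
go(K(2.25)+[0,0,.003],JA)
s=snap('side'); crop(s,200,60,300,150,6,'kn.png')
E
```

```text
t 55.60 pos [644.1 117.9 259.1] jawang 94.44 tilt 0.07 w 50.0 F [ 0.5 -0.2  0.6] q [ 0.01  0.55  1.33 -0.    1.26 -1.64]
target [0.6434 0.115  0.2576] tool slide mm [ 0.9 -2.9  1.5] twist 0.2 rows>= 1
```

View pics/kn.png

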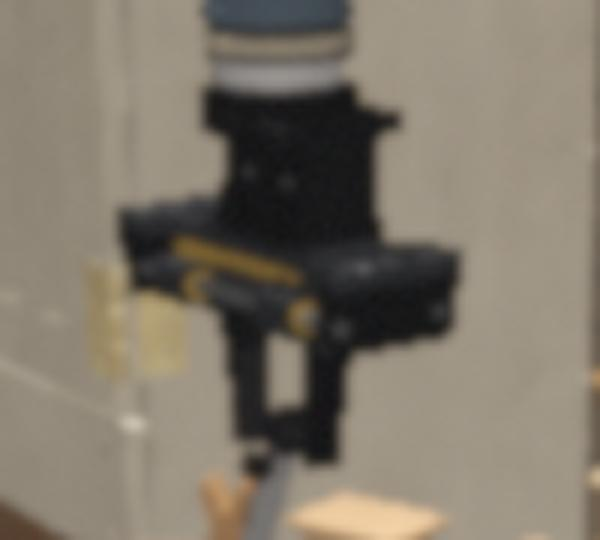

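Request:
step_arm([
  [1,-3,1],
  [0,0,0],
], twist=[0,0])

```text
time: 55.82
position: [0.6432, 0.1142, 0.2578]
tool_rot: [-0.039, 0.999, -0.0, 0.0]
ft_force: [-0.5, 0.2, 0.4]
grip_width: 0.0498
```

Request:
step_arm([
  [0,0,0],
  [0,0,0],
  [0,0,0],
  [0,0,0],
  [0,0,0],
  [0,0,0],
], twist=[0,0,0,0,0,0], jaw=0, force=25)

```text
time: 56.32
position: [0.643, 0.1151, 0.2574]
tool_rot: [-0.039, 0.999, 0.0, 0.0]
ft_force: [-0.7, 0.8, -0.0]
grip_width: 0.0266
```

```bash
python3 - <<'E'
from h import *
o,M,p,a=state(); print((p-K(2.25))*1e3)
ts=np.linspace(2.25,.09,41)
D=(np.diff(np.array([K(t) for t in ts]),axis=0)@M)*1e3
print(D.round(1).tolist())
E
```

```text
t 56.32 pos [643.  115.1 257.4] jawang 94.43 tilt 0.04 w 26.6 F [-0.7  0.8 -0. ] q [ 0.01  0.55  1.34  0.    1.26 -1.64]
[-0.39982356  0.07710017  2.75584174]
[[6.5, 0.0, -2.3], [6.6, 0.0, -1.9], [6.7, 0.0, -1.6], [6.8, 0.0, -1.2], [6.8, 0.0, -0.8], [6.8, 0.0, -0.5], [6.9, 0.0, -0.1], [6.9, 0.0, 0.3], [6.8, 0.0, 0.6], [6.8, 0.0, 1.0], [6.7, 0.0, 1.4], [6.6, 0.0, 1.7], [6.5, 0.0, 2.1], [6.4, 0.0, 2.4], [6.3, 0.0, 2.8], [6.1, 0.0, 3.1], [5.9, 0.0, 3.4], [5.7, 0.0, 3.8], [5.5, 0.0, 4.1], [5.3, 0.0, 4.4], [5.1, 0.0, 4.6], [4.8, 0.0, 4.9], [4.5, 0.0, 5.2], [4.2, 0.0, 5.4], [3.9, 0.0, 5.6], [3.6, 0.0, 5.8], [3.3, 0.0, 6.0], [3.0, 0.0, 6.2], [2.7, 0.0, 6.3], [2.3, 0.0, 6.5], [2.0, 0.0, 6.6], [1.6, 0.0, 6.7], [1.2, 0.0, 6.7], [0.9, -0.0, 6.8], [0.5, -0.0, 6.8], [0.1, -0.0, 6.9], [-0.2, -0.0, 6.9], [-0.6, -0.0, 6.8], [-1.0, -0.0, 6.8], [-1.3, -0.0, 6.7]]
```

Request:
step_arm([
  [6.5,0,-2.3],
  [6.6,0,-1.9],
  [6.7,0,-1.6],
  [6.8,0,-1.2],
  [6.8,0,-0.8],
  [6.8,0,-0.5],
  [6.9,0,-0.1],
  [6.9,0,0.3],
  [6.8,0,0.6],
  [6.8,0,1],
  [6.7,0,1.4],
  [6.6,0,1.7],
  [6.5,0,2.1],
  [6.4,0,2.4],
  [6.3,0,2.8],
  [6.1,0,3.1],
  [5.9,0,3.4],
  [5.7,0,3.8],
  [5.5,0,4.1],
  [5.3,0,4.4],
], twist=[0,0,0,0,0,0,0,0,0,0,0,0,0,0,0,0,0,0,0,0])

```text
time: 57.98
position: [0.5145, 0.105, 0.2343]
tool_rot: [-0.039, 0.999, 0.0, 0.0]
ft_force: [1.3, 5.5, -2.8]
grip_width: 0.0261
```

Request:
step_arm([
  [5.1,0,4.6],
  [4.8,0,4.9],
  [4.5,0,5.2],
  [4.2,0,5.4],
  [3.9,0,5.6],
  [3.6,0,5.8],
  [3.3,0,6],
  [3,0,6.2],
  [2.7,0,6.3],
  [2.3,0,6.5],
  [2,0,6.6],
  [1.6,0,6.7],
  [1.2,0,6.7],
  [0.9,0,6.8],
  [0.5,0,6.8],
  [0.1,0,6.9],
  [0,0,0],
], twist=[0,0,0,0,0,0,0,0,0,0,0,0,0,0,0,0,0])

```text
time: 59.4
position: [0.4713, 0.1016, 0.1368]
tool_rot: [-0.038, 0.999, 0.0, -0.0]
ft_force: [0.6, 6.9, -1.9]
grip_width: 0.0266
```

```bash
python3 - <<'E'
from h import *
o,M,p,a=state(); Mb,ob=bedT(*BED); L=(p-[0,0,.0028]-ob)@Mb; print(L, 'ang',np.arctan2(L[2]-.052,.17-L[0]),np.hypot(L[2]-.052,.17-L[0]))
s=snap('side'); crop(s,160,120,270,220,6,'kn.png')
E
```

```text
t 59.40 pos [471.3 101.6 136.8] jawang 94.41 tilt 0.03 w 26.6 F [ 0.6  6.9 -1.9] q [-0.02  0.5   1.88  0.    0.75 -1.67]
[ 0.04826759 -0.00070088  0.08947595] ang 0.2986477106572116 0.12737043221705663
```

View pics/kn.png

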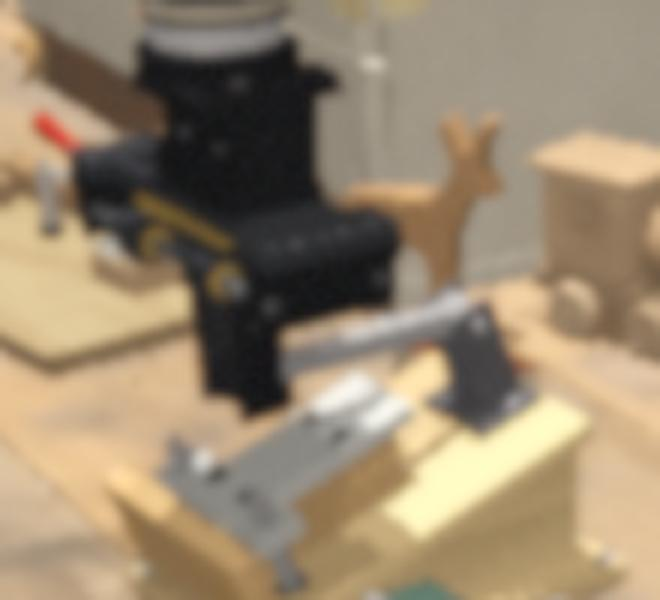

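Request:
step_arm([
  [-0.2,1,6],
  [-0.5,0.5,6],
  [-0.8,0,5],
  [-1,0,4],
  [-0.8,0,3],
  [0,0,0],
], twist=[0,0,0,0,0,0])

```text
time: 59.95
position: [0.474, 0.1022, 0.1128]
tool_rot: [-0.039, 0.999, -0.001, -0.001]
ft_force: [-0.5, -5.9, -3.4]
grip_width: 0.0262
```

```bash
python3 - <<'E'
from h import *
o,M,p,a=state(); Mb,ob=bedT(*BED); L=(p-[0,0,.0028]-ob)@Mb; print(L, 'ang',np.arctan2(L[2]-.052,.17-L[0]),np.hypot(L[2]-.052,.17-L[0]))
E
```

```text
t 59.95 pos [474.  102.2 112.8] jawang 94.47 tilt 0.15 w 26.2 F [-0.5 -5.9 -3.4] q [-0.02  0.55  1.89 -0.    0.7  -1.66]
[ 0.04344388 -0.00038981  0.06576009] ang 0.10830176736054116 0.127301972788092
```

Request:
step_arm([
  [-0.3,-0.7,1],
  [-0.3,0,1],
  [-0.3,0,1],
  [0,0,0],
], twist=[0,0,0,0])

```text
time: 60.28
position: [0.4745, 0.1022, 0.1103]
tool_rot: [-0.039, 0.999, -0.0, -0.001]
ft_force: [-2.7, -5.0, -3.4]
grip_width: 0.0264
```

Request:
step_arm([
  [-0.3,0,0.8],
  [-0.3,0,0.7],
  [0,0,0],
], twist=[0,0,0])

```text
time: 60.53
position: [0.4748, 0.1022, 0.109]
tool_rot: [-0.039, 0.999, -0.0, -0.001]
ft_force: [-3.5, -4.8, -0.2]
grip_width: 0.0265
```

```bash
python3 - <<'E'
from h import *
o,M,p,a=state(); Mb,ob=bedT(*BED); L=(p-[0,0,.0028]-ob)@Mb; print(L, 'ang',np.arctan2(L[2]-.052,.17-L[0]),np.hypot(L[2]-.052,.17-L[0]))
s=snap('side'); crop(s,160,120,270,220,6,'kn.png')
E
```

```text
t 60.53 pos [474.8 102.2 109. ] jawang 94.46 tilt 0.15 w 26.5 F [-3.5 -4.8 -0.2] q [-0.02  0.56  1.89 -0.    0.69 -1.67]
[ 0.04312898 -0.00038123  0.06194243] ang 0.07820657190327841 0.12726000419220157
```

View pics/kn.png

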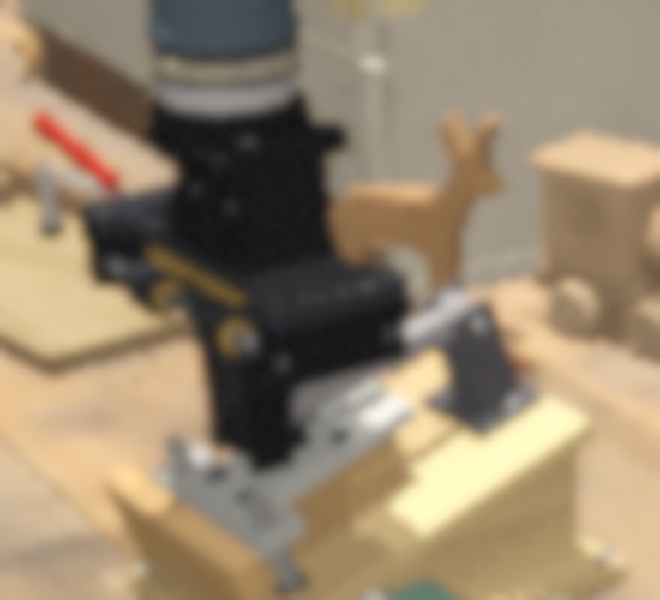

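Request:
step_arm([
  [0,0,0],
  [0,0,0],
  [0,0,0],
  [0,0,0],
  [0,0,-8],
  [0,0,-15],
  [0,0,-25],
  [0,0,-30],
  [0,0,-30],
  [0,0,-30],
  [0,0,0],
], twist=[0,0,0,0,0,0,0,0,0,0,0], jaw=44)

```text
time: 61.5
position: [0.4799, 0.1029, 0.2534]
tool_rot: [-0.039, 0.999, -0.0, 0.007]
ft_force: [1.2, 0.2, 0.1]
grip_width: 0.044
```

Request:
step_arm([
  [0,25,0],
  [0,30,0],
  [0,30,0],
  [0,30,0],
  [0,30,0],
  [0,30,0],
  [0,30,0],
  [0,20,0],
  [0,0,0],
  [0,0,0],
], twist=[0,0,0,0,0,0,0,0,0,0])

```text
time: 62.33
position: [0.4581, 0.3277, 0.247]
tool_rot: [-0.04, 0.999, -0.0, -0.0]
ft_force: [0.5, 0.6, 0.5]
grip_width: 0.0443
```

```bash
python3 - <<'E'
from h import *
state(); M,o=bedT(*BED)
for n in('side','top'):
    c=snap(n); C=cloud(c); L=(C-o)@M
    hsv=cv2.cvtColor(c['color'],cv2.COLOR_BGR2HSV)
    m=(L[...,0]>.003)&(L[...,0]<.12)&(abs(L[...,1])<.055)&(L[...,2]<.06)&(L[...,2]>.02)&(hsv[...,1]<45)&(hsv[...,2]>150)
    A=L[m]
    for it in range(5):
        q=np.linalg.lstsq(np.c_[A[:,:2],np.ones(len(A))],A[:,2],rcond=None)[0]; e=A[:,2]-np.c_[A[:,:2],np.ones(len(A))]@q; A=A[abs(e)<max(.002,2*np.std(e))]
    print(n,len(A),'slopes',q[:2].round(4),'z at 55',q@[.055,0,1], A.min(0).round(4),A.max(0).round(4))
c=last('side'); crop(c,160,130,260,230,7,'l3.png'); c=last('top'); crop(c,185,160,265,250,6.6,'lt.png'); cv2.imwrite('pics/topf.png',cv2.resize(c['color'],None,fx=1.5,fy=1.5))
E
```

```text
t 62.33 pos [458.1 327.7 247. ] jawang 94.57 tilt 0.02 w 44.3 F [0.5 0.6 0.5] q [ 0.42  0.44  1.58 -0.    1.13 -1.23]
side 330 slopes [-0.0002  0.0135] z at 55 0.04073395101832152 [ 0.004  -0.0548  0.0375] [0.116  0.0517 0.0437]
top 444 slopes [0.0007 0.0068] z at 55 0.038554158343434265 [ 0.0035 -0.0514  0.0353] [0.1163 0.0519 0.0417]
```

View pics/l3.png

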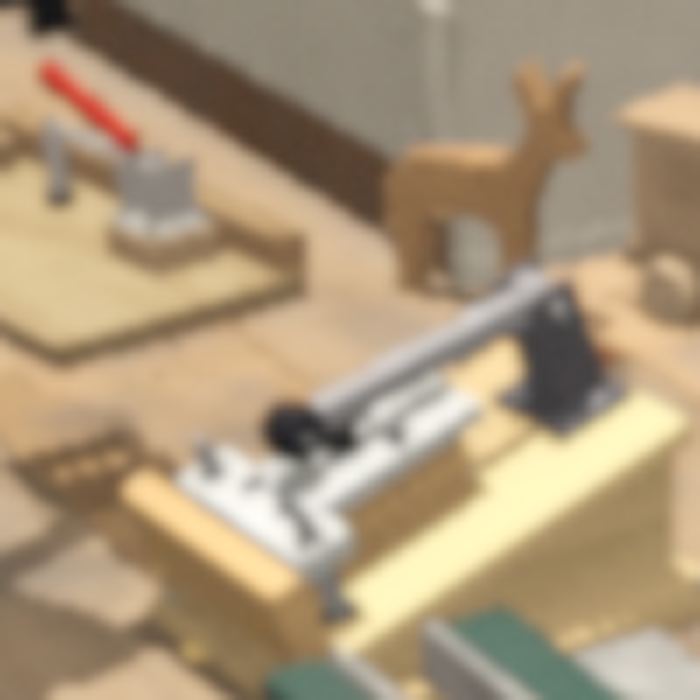

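View pics/lt.png

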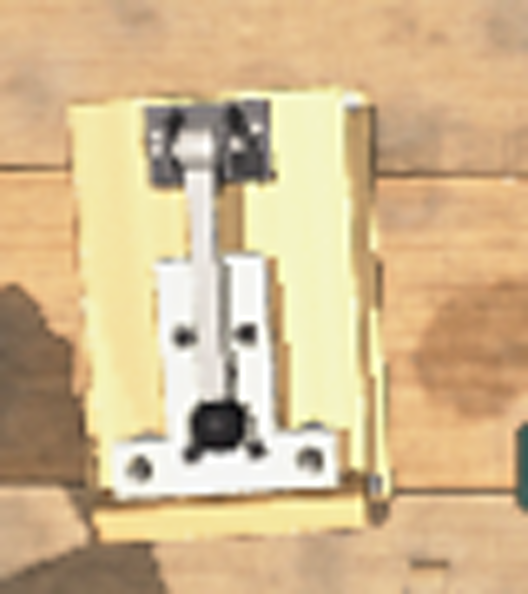

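View pics/topf.png

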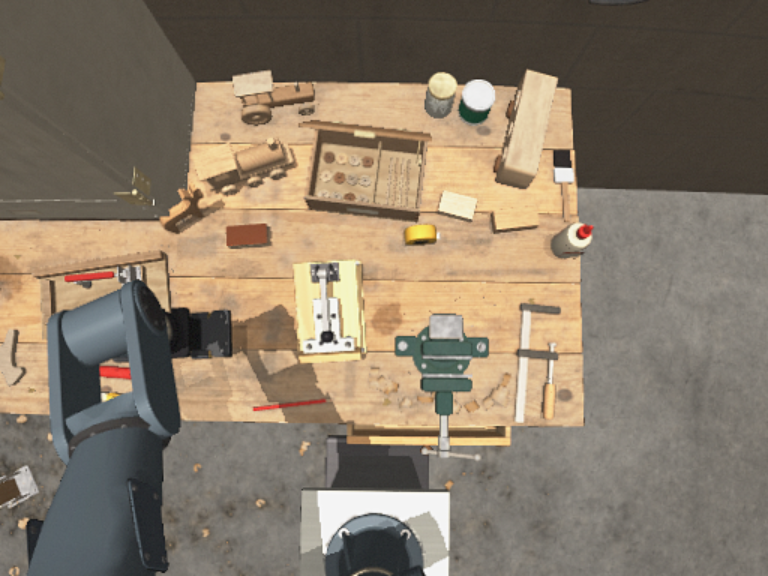

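```bash
python3 - <<'E'
from h import *
c=last('side'); s=16; u0,v0=210,180
im=cv2.resize(c['color'][v0:v0+35,u0:u0+45],None,fx=s,fy=s,interpolation=cv2.INTER_CUBIC)
def dr(x,col):
    for a in ((w2px(c,b2w(np.array([[x,-25,z] for z in (0,10,20,30)])/1e3,BED))-[u0,v0]+.5)*s-.5).astype(int): cv2.circle(im,tuple(int(t) for t in a),3,col,-1)
dr(104,(0,0,255)); dr(107.5,(255,0,0)); dr(117,(0,255,0)); cv2.imwrite('pics/e.png',im)
E
```

```text
(no output)
```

View pics/e.png

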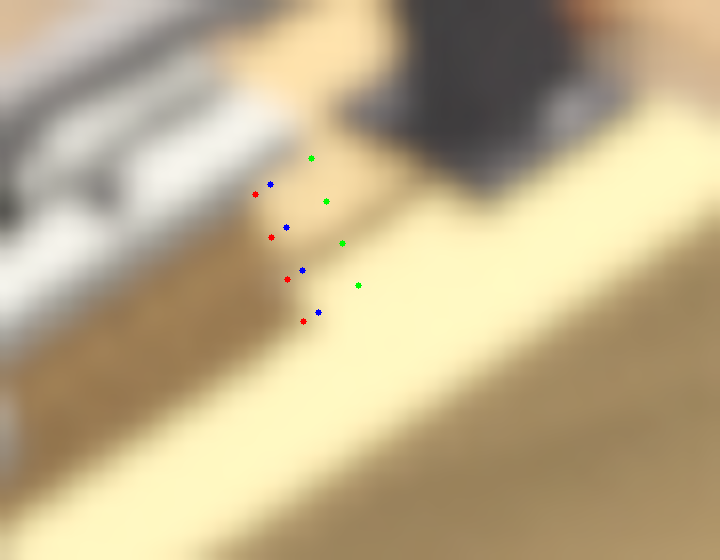

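```bash
python3 -c "
from rig import robot
print(robot.hand_in())"
```

```text
the job is handed in; nothing more can be done
None
```

I set up the jig and handed the job in at about 62 s of the 210 s allowed; the hand-in reports no verdict.

**What I did:**
- **Arm open:** I swung the hold-down arm back onto its stop, to about 2.22–2.25 rad, and it stayed there.
- **Template aside:** I lifted the template off its pins and laid it on the bench at about (0.40, 0.37).
- **Plates:** Only three plates were in the scene. I stacked all three on the bed and slid each down until I felt, or judged from position, that it met the back stop.
- **Template back:** I re-gripped the template tilted to match the slope, lowered it over both pins onto the stack until it made contact, and let go.
- **Arm shut:** I brought the hold-down arm forward until its foot rested on the template at about 0.08 rad, then moved the robot clear.

**Last checks before handing in:**
- **Template:** Depth from both cameras puts its top face at about 39–41 mm above the bed, against 40 mm expected. It is level with the bed along the slope. Across the slope the cameras read 0.007 and 0.0135 rad, against a limit of 0.03 rad.
- **Plates:** Their upper ends line up at about bed x = 104 mm, so they are against the stop within the roughly 2 mm camera accuracy. I confirmed this from the images only and did not push the stack again afterwards. I felt clear contact with the stop on the first and third plates, and less clearly on the second.
- **Other objects:** The glue bottle, sanding block and tape measure look unmoved.
- **Foot force:** I did not measure the force of the foot on the template directly. The arm's angle matches the rest angle given for three plates.

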